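# Open the cacao mill and load it safely

### The job

Get the cacao mill ready for the next batch: first pull the red isolator plug out of the power box, before turning the cap at all, and leave it in the wooden tray. Then unscrew the mill's black cap anticlockwise until it lifts free, stand it the right way up in the middle of the white plate, and drop every cacao round from the board into the mill's hopper. Do not disturb the bowls, jar, mug, spoon and tin standing about.

Things in the scene. Friction and masses are not known exactly. Their poses are not given: they have to be found in the camera images.
- socket (a point): Grey power box, fixed, 122 x 100 x 50 mm high; this point is the mouth of its socket, at the centre of the top face; z up, y along the way the plug's narrow width lies.
- plug_center (a point): Red isolator plug, 70 g: ribbed grip block 34 (x) x 20 (y) x 34 mm high over a 40 x 34 x 4 mm flange and a brass prong 24 mm long. Point: centre of the grip block, 45 mm above the prong's tip. Starts seated, its axes along the power box's (socket's). Two sprung balls hold it: pull straight up with about 6 to 12 N; they let go within 8 mm, the prong is clear after 25 mm.
- tray: Light wooden tray, fixed, 150 (x) x 140 (y) x 30 mm high outside, walls and floor 6 mm; origin at the centre of its underside.
- mill_mouth (a point): Cacao mill, fixed: white base 156 mm across, clear hopper 104 mm across outside, 94 inside. Point on its upright axis at the mouth, 201 mm above the bench: top of small dogs on a brass collar (72 mm outside diameter), which ends 9 mm higher when unscrewed. Mouth 44 mm wide between the thread ridges. Hopper floor 115 mm below this point, a steep cone (38 mm high) beside its middle.
- cap_thread (a joint): Turn of the mill's cap (rad): 0 tight, grows as it turns anticlockwise seen from above. The thread holds it down until about 3.4; it lifts free easily from 3.6 and stops at 4.0. Rises 2.2 mm per rad, takes 0.25 N m, up to 0.15 rad of play, stays where it is left. The collar keeps this reading once the cap is off.
- cap_center (a point): Black knurled screw cap, white stripe across its top, 140 g: round head 62 mm across, 30 mm high; below it a steel stem 27 mm long, 41 mm thick, 51 across over its thread lugs. Point: centre of the head, 15 mm below its top, 42 mm above the stem's end. z up its axis. The head's underside starts at the height of the mouth point. Once free it must rise 35 mm to clear the mouth.
- plate: White plate, fixed, 176 mm across, 18 mm high at the rim; its flat middle is 100 mm across and 5 mm above the bench; origin at the centre of its underside.
- round1_center (a point): Dark brown pressed cacao round, 30 mm across, 17 mm high, 16 g, lying flat on the wooden board (170 x 230 mm, 8 mm thick); the point is its centre. Between three and five rounds are there; the others are absent.
- round2_center (a point): Dark brown pressed cacao round, 30 mm across, 17 mm high, 16 g, lying flat on the wooden board (170 x 230 mm, 8 mm thick); the point is its centre. Between three and five rounds are there; the others are absent.
- round3_center (a point): Dark brown pressed cacao round, 30 mm across, 17 mm high, 16 g, lying flat on the wooden board (170 x 230 mm, 8 mm thick); the point is its centre. Between three and five rounds are there; the others are absent.
- round4_center (a point): Dark brown pressed cacao round, 30 mm across, 17 mm high, 16 g, lying flat on the wooden board (170 x 230 mm, 8 mm thick); the point is its centre. Between three and five rounds are there; the others are absent.
- round5_center (a point): Dark brown pressed cacao round, 30 mm across, 17 mm high, 16 g, lying flat on the wooden board (170 x 230 mm, 8 mm thick); the point is its centre. Between three and five rounds are there; the others are absent.
- gourd_beans: Gourd bowl of cacao beans, 170 mm across, 65 mm high; not to be disturbed. Origin at the centre of its underside.
- gourd_small: Small empty brown gourd bowl, 110 mm across, 45 mm high; not to be disturbed. Origin at the centre of its underside.
- sugar_jar: Closed jar with yellow lid, 64 mm across, 100 mm high; not to be disturbed. Origin at the centre of its underside.
- mug: Blue mug, 72 mm across, 80 mm high; not to be disturbed. Origin at the centre of its underside.
- spoon: Wooden spoon lying flat, 170 mm long; not to be disturbed. Origin at the centre of its underside.
- spice_tin: Copper-coloured tin, 50 mm across, 50 mm high; not to be disturbed. Origin at the centre of its underside.

How it is judged:
By the outcome, as a careful person would: the job done as asked, in the order asked, and still so for the second after the job is handed in, with the robot touching nothing.
Of round1, round2, round3, round4, round5 only 3 to 5 are there at a start; the rules pass over those that are not, and their reading is None.
At some moment in a run one of round1, round2, round3, round4, round5 may be knocked a few centimetres aside while the robot is not near it.
It also fails if it takes over 210 s, if anything falls off the work surface, if the arm or the gripper's body presses on something with over 40 N, if the wrist force passes 120 N, or if a joint passes its speed limit or range.

### The arm

A 6-joint arm with a two-finger parallel gripper is mounted at the origin on the work surface. World frame = base frame: x ahead of the robot, y to its left, z up, the work surface at z = 0. Lengths are in m, angles in degrees, forces in N, time in s.
With the tool pointing down it reaches from about 0.425 to 0.95 m from the base axis. Payload 3.5 kg.
Tool frame: the origin (TCP) lies between the finger pads; the fingertips stand 11 mm ahead of it and the grasp point (between the pads) lies 8 mm behind it; z points along the fingers, y is the direction in which the jaws open and shut (so a half turn about z gives the same grasp; the last joint's range is limited). The gripper opens to 85 mm and grips with 20 to 120 N. Pads are 22 mm wide; open, the fingers measure 114 mm over their backs; the gripper's body (76 mm by 85 mm) begins 54 mm behind the grasp point. The pads swing forward as they close: fully open they stand 13 mm farther back than shut.
Start: joints at [-74.886, 16.404, 90.338, -0, 73.258, -8.594], TCP at [0.271, -0.618, 0.219] pointing down, gripper open.
Joint ranges: [-158.93, 158.93], [-51.34, 127.21], [12.03, 142.37], [-87.48, 267.48], [13.55, 161.25], [-162.69, 162.69]. Speed limits (degrees/s): [159.86, 159.86, 180, 180, 180, 180].

### API

Orientations are given as a 3x3 rotation matrix whose columns are the frame's x, y, z axes.
In Python, from cell import observe, eyes, workorder gives the robot as it stands.
- The arm moves only by the tool carry_out, never from a script. Its argument "steps" is a list of rows, each an object of numbers: "hand": the opening, from -1 (shut) to 1 (fully open), so that 0 is half open; "dx", "dy", "dz": the shift along the tool's x, y, z in cm; "ax", "ay", "az": the turn, a rotation vector about the tool's x, y, z in degrees. A call has 1 to 12 rows; each row shifts and turns the pose as measured when the row begins, along the tool's axes as they then stand; what a row does not reach is not made up. A row lasts 1/12 s, in which the tool goes at most 41.7 mm and 7.16 degrees, less where a joint would pass 70% of its speed; a pose out of reach is approached as far as the arm can. A call is refused whole if a number of a shift passes 4.17 or a number of a turn 7.16, either way. A call with a gripper value outside its range is refused whole. The fingers move at their own pace and stop on an object; "newtons" is the grip in N (left out, the last holds). Time passes only in rows, so rows that do not move let the fingers close. It gives the time, the measured TCP pose, the force and the opening at its end, in the units of the state.
- observe(): the state, without advancing time (a new reading comes with each control period).
- eyes.read_camera(name): name is "side" or "top"; returns a dict with "pixels" (384x512x3 uint8, red, green, blue), "K" (3x3 intrinsics, pixels), "xyz" and "attitude" of the camera in the world. Camera axes: x right, y down, z forward; pixel columns grow to the right and rows downward; lengths in m; the calibration is good to about 2 mm. A picture is of the moment at which its call begins. There is no depth.
- workorder.hand_in(): hands the job in, once; it reports no verdict.
The state is a dict: "t": time; "joint_positions": joint angles; "dq": joint speeds; "joint_torque": joint torques, N m; "eef_pos": TCP position; "tcp_rot": TCP orientation; "ft_force": force on the tool from outside, world axes, zero at the start; "ft_torque": the same for the moment, N m; "grip_width": opening from 0.0 (shut) to 1.0 (fully open).
Only numpy, scipy, OpenCV 4.12 (cv2) and the standard library are available. Lean on these libraries where they do the work, as an engineer would, in place of code of your own. Each camera call takes 0.05 s, during which the arm holds its last target. There are 200 camera calls.

## Working session

There is one attempt and no reset: what is moved stays moved. The work goes in short steps, Python scripts to look and compute and a tool call to move; the robot and the scene stay as the last step left them, time stands still between calls to the robot, and variables do not carry over. Pictures are saved under pics/ and viewed, about 12 in all and at most 16, crops included, and the job is handed in when it is done.

Besides the shell and the picture viewer there is one more tool, called after "Emit:" as name(argument=value, ...) on one line, values as JSON. carry_out: Moves the arm, as the interface text tells. Its arguments: {"type":"object","properties":{"steps":{"type":"array"},"newtons":{"type":"number"}},"required":["steps"]}

```bash
ls; mkdir -p pics
cat > h.py <<'E'
import numpy as np, cv2
from cell import observe, eyes, workorder
def snap(name, fn=None, crop=None, scale=1):
    c=eyes.read_camera(name); im=c["pixels"][:,:,::-1].copy()
    if fn:
        o=im if crop is None else im[crop[1]:crop[3],crop[0]:crop[2]]
        cv2.imwrite("pics/"+fn,cv2.resize(o,None,fx=scale,fy=scale,interpolation=cv2.INTER_CUBIC))
    return c
def back(c,u,v,z):
    R=np.array(c["attitude"]);p=np.array(c["xyz"])
    d=R@np.linalg.inv(np.array(c["K"]))@np.array([u,v,1.])
    return p+d*(z-p[2])/d[2]
def proj(c,P):
    q=np.array(c["K"])@np.array(c["attitude"]).T@(np.array(P)-np.array(c["xyz"]))
    return q[:2]/q[2]
E
python3 - <<'E'
from h import *
for n in("top","side"):
    c=snap(n,n+"0.png",None,1.5); print(n,c["xyz"],np.round(c["attitude"],3).tolist(),np.round(c["K"],1).tolist())
print(observe())
E
```

```text
pics
top [ 0.37521694 -0.02330754  1.13382648] [[-0.06, -0.977, 0.206], [-0.998, 0.059, -0.009], [-0.003, -0.206, -0.978]] [[419.7, 0.0, 257.1], [0.0, 419.7, 198.0], [0.0, 0.0, 1.0]]
side [-0.03825931 -0.85197205  1.29410665] [[0.809, -0.429, 0.402], [-0.587, -0.605, 0.537], [0.013, -0.67, -0.742]] [[483.0, 0.0, 262.5], [0.0, 483.0, 191.6], [0.0, 0.0, 1.0]]
{'t': 0.1, 'joint_positions': array([-7.48878946e+01,  1.64508681e+01,  9.04151037e+01,  1.34321939e-03,
        7.32565563e+01, -8.59356645e+00]), 'dq': array([-0.06067735, -0.11210127, -0.16765729, -0.02322093,  0.04853993,
       -0.0271087 ]), 'joint_torque': array([ 1.45829563e-03, -4.07294083e+01, -2.93699098e+01, -1.24059889e-04,
        3.38524856e-03, -3.05985157e-07]), 'eef_pos': array([ 0.27125491, -0.61742672,  0.21784991]), 'tcp_rot': array([[ 9.15625615e-01,  4.02031647e-01, -5.35856156e-04],
       [ 4.02031859e-01, -9.15623338e-01,  2.07041454e-03],
       [ 3.41729764e-04, -2.11115583e-03, -9.99997713e-01]]), 'ft_force': array([-1.55088924,  0.35697419, -0.17635332]), 'ft_torque': array([-0.04389125,  0.01618866,  0.05712114]), 'grip_width': 0.9984625489301304}
```

View pics/top0.png

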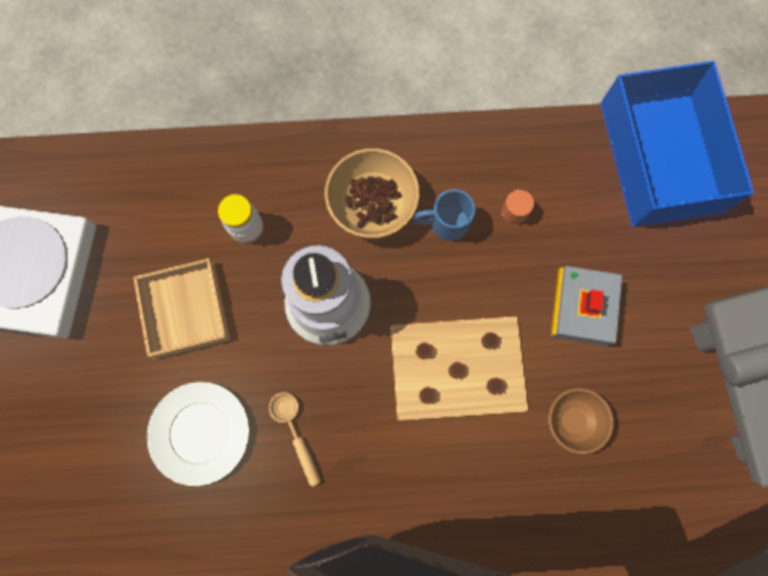

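View pics/side0.png

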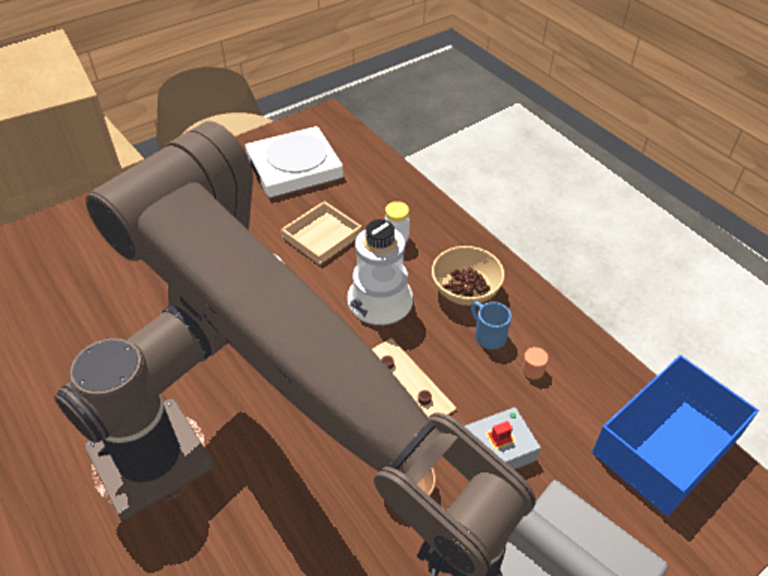

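Top view (768 px scale): plug (592,302) on the box, cap top (314,275), tray (182,308), plate (198,433), five rounds at (426,351), (491,341), (458,371), (430,396) and (497,386). I'll measure them.

```bash
cat > m.py <<'E'
from h import *
def blobs(mask,amin):
    n,l,s,ce=cv2.connectedComponentsWithStats(mask.astype(np.uint8))
    return [(s[i],ce[i],l==i) for i in range(1,n) if s[i][4]>=amin]
def rounds(c,roi=(255,205,360,285)):
    im=c["pixels"]; hsv=cv2.cvtColor(im,cv2.COLOR_RGB2HSV); x0,y0,x1,y1=roi
    m=np.zeros(im.shape[:2],bool); m[y0:y1,x0:x1]=(hsv[y0:y1,x0:x1,2]<110)
    return [(s,ce,back(c,*ce,0.020)) for s,ce,_ in blobs(m,40)]
def world_rect(c,mask,z):
    ys,xs=np.nonzero(mask); P=np.array([back(c,u,v,z)[:2] for u,v in zip(xs,ys)])
    (cx,cy),wh,a=cv2.minAreaRect((P*1000).astype(np.float32)); return (round(cx),round(cy)),np.round(wh),round(a,1)
E
python3 - <<'E'
from m import *
c=snap("top"); im=c["pixels"]; hsv=cv2.cvtColor(im,cv2.COLOR_RGB2HSV).astype(int); H,S,V=hsv[...,0],hsv[...,1],hsv[...,2]
X,Y=np.meshgrid(np.arange(512),np.arange(384))
def roi(a,b,d,e): return (X>=a)&(X<d)&(Y>=b)&(Y<e)
for s,ce,m in blobs(roi(370,170,420,235)&(S>170)&((H<6)|(H>174)),10):
    print("plug red",s,ce,back(c,*ce,.088)); print(world_rect(c,m&(V>200),.088))
for s,ce,m in blobs(roi(365,170,420,235)&(V>90)&((S<70)|((H>15)&(H<35)&(S>150))|((H<8)&(S>150))),200): print("box",s,world_rect(c,m,.05))
for s,ce,m in blobs(roi(85,165,156,242)&(V>140)&(H>8)&(H<25),300): print("tray",s,world_rect(c,m,.03))
for s,ce,m in blobs(roi(90,245,175,330)&(V>140)&(S<60),300): print("plate",s,world_rect(c,m,.018),back(c,*ce,.018))
for s,ce,m in blobs(roi(185,160,235,205)&(V<70),100):
    print("cap dark",s,ce); 
for s,ce,m in blobs(roi(195,165,225,195)&(V>200)&(S<40),15): print("stripe",s,ce,back(c,*ce,.231),world_rect(c,m,.231))
for r in rounds(c): print("round",r[0],r[1],r[2])
for n,u,v,z in[("tin",519,200,.05),("mug",455,208,.08),("gourd",372,190,.065),("jar",235,210,.1),("smallg",581,420,.045)]: print(n,back(c,u/1.5,v/1.5,z))
cv2.imwrite("pics/a.png",np.hstack([cv2.resize(im[160:240,365:425,::-1],None,fx=6,fy=6,interpolation=cv2.INTER_CUBIC),cv2.resize(im[155:235,180:240,::-1],None,fx=6,fy=6,interpolation=cv2.INTER_CUBIC)]))
E
```

```text
plug red [388 194  14  16 175] [394.70857143 201.08      ] [ 0.56664805 -0.38125564  0.088     ]
((568, -381), array([33., 36.]), 82.9)
box [ 367  177   48   52 1913] ((571, -383), array([115., 127.]), 77.1)
tray [  88  172   62   66 2501] ((614, 339), array([152., 143.]), 10.9)
plate [  98  255   68   69 3725] ((390, 307), array([176., 173.]), 86.6) [0.38899676 0.30715577 0.018     ]
cap dark [197 170  26  27 414] [209.97101449 183.1884058 ]
stripe [195 165  16  11  31] [200.87096774 168.96774194] [0.63928137 0.08978703 0.231     ] ((639, 88), array([ 8., 39.]), 28.8)
stripe [216 167   9   7  30] [220.56666667 169.76666667] [0.63476678 0.04596589 0.231     ] ((635, 46), array([21.,  7.]), 47.3)
stripe [207 172   5  19  44] [208.52272727 181.15909091] [0.61020563 0.07373502 0.231     ] ((611, 74), array([42.,  5.]), 7.1)
round [255 205  24  20 307] [264.52442997 211.52442997] [ 0.57169856 -0.05121723  0.02      ]
round [323 223   9   9  64] [327.09375 226.71875] [ 0.52048623 -0.21549462  0.02      ]
round [279 230   8   8  53] [282.81132075 233.47169811] [ 0.50952209 -0.09608994  0.02      ]
round [301 243   9   8  48] [304.875 246.125] [ 0.47246353 -0.15194977  0.02      ]
round [327 253   8   9  54] [330.61111111 256.88888889] [ 0.44021132 -0.21720956  0.02      ]
round [282 260   8   7  47] [285.14893617 263.12765957] [ 0.43116069 -0.09656354  0.02      ]
tin [ 0.76895234 -0.28584316  0.05      ]
mug [ 0.75009645 -0.16451798  0.08      ]
gourd [ 0.79855196 -0.02028339  0.065     ]
jar [0.76252997 0.21827472 0.1       ]
smallg [ 0.3719866  -0.35121779  0.045     ]
```

View pics/a.png

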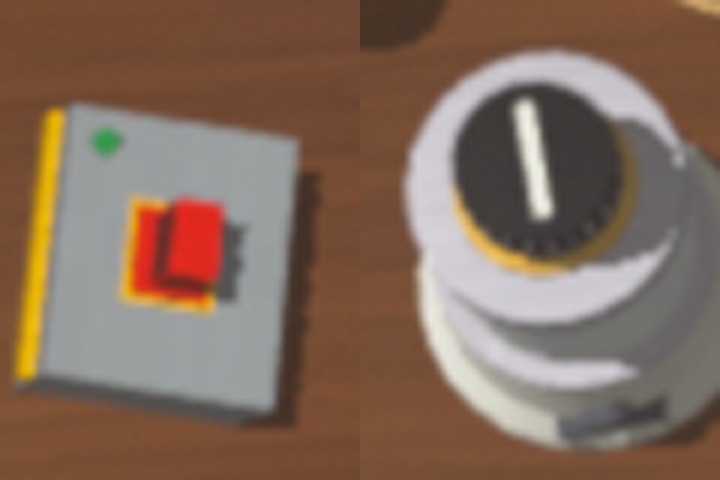

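Run:
```python
from m import *
c=snap("top")
def W(pts,z): 
    p=np.array([back(c,365+u/6-.4,160+v/6-.4,z)[:2] for u,v in pts]); print(np.round(p,3).tolist(),"mean",p.mean(0).round(4)); 
    for i in range(4):
        e=p[(i+1)%4]-p[i]; print("  len",np.linalg.norm(e).round(3),"dir",np.degrees(np.arctan2(e[1],e[0])).round(1))
W([(68,103),(300,138),(274,412),(38,375)],.05)
W([(178,197),(223,203),(213,292),(168,280)],.088)
P=np.array([.568,-.383,.088]); s=snap("side"); print(proj(s,P),proj(s,[.6102,.0737,.231]))
```

```text
[[0.642, -0.353], [0.62, -0.453], [0.5, -0.425], [0.522, -0.325]] mean [ 0.571  -0.3892]
  len 0.103 dir -102.4
  len 0.124 dir 167.0
  len 0.102 dir 77.5
  len 0.124 dir -12.8
[[0.589, -0.383], [0.585, -0.402], [0.547, -0.392], [0.554, -0.374]] mean [ 0.5689 -0.3879]
  len 0.019 dir -101.3
  len 0.039 dir 166.3
  len 0.019 dir 71.1
  len 0.037 dir -13.9
[331.9355716  283.53666683] [252.34251408 152.27996165]
```

```bash
cat > go.py <<'E'
# python3 go.py x y z yaw_deg(of tool y): turn (tool axes, deg) to do first, then shift (cm) in the turned frame; no time passes
import sys
from h import *
from scipy.spatial.transform import Rotation as Ro
def go(x,y,z,yaw):
    s=observe(); R=np.array(s["tcp_rot"]); a=np.radians(yaw); yv=np.array([np.cos(a),np.sin(a),0]); zv=np.array([0,0,-1.])
    T=np.column_stack([np.cross(yv,zv),yv,zv])
    d=np.array([x,y,z])-s["eef_pos"]
    print("turn",Ro.from_matrix(R.T@T).as_rotvec(degrees=True).round(2),"then cm",(T.T@d*100).round(2),"| now-frame cm",(R.T@d*100).round(2),"j6",s["joint_positions"][5].round(1),"t",round(s["t"],2),"w",round(s["grip_width"],3),"z",s["eef_pos"][2].round(4),"F",np.round(s["ft_force"],1))
if __name__=="__main__": go(*map(float,sys.argv[1:5]))
E
python3 go.py .570 -.388 .15 -102.7
```

```text
turn [-7.000e-02  1.000e-02  3.641e+01] then cm [ 24.08 -28.97   6.84] | now-frame cm [36.58 -9.01  6.86] j6 -8.6 t 0.25 w 1.0 z 0.2184 F [-0.5 -0.2 -0. ]
```

Emit:
carry_out(steps=[{"hand": 0, "az": 6.1}, {"hand": 0, "az": 6.1}, {"hand": 0, "az": 6.1}, {"hand": 0, "az": 6.1}, {"hand": 0, "az": 6.1}, {"hand": 0, "az": 6}, {"hand": 0, "dx": 2.4, "dy": -2.9, "dz": 0}, {"hand": 0, "dx": 2.4, "dy": -2.9, "dz": 0}, {"hand": 0, "dx": 2.4, "dy": -2.9, "dz": 0}, {"hand": 0, "dx": 2.4, "dy": -2.9, "dz": 0}, {"hand": 0, "dx": 2.4, "dy": -2.9, "dz": 0}, {"hand": 0, "dx": 2.4, "dy": -2.9, "dz": 0}], newtons=60)

```text
schema error: expected keys hand, dx, dy, dz, ax, ay, az
```

```bash
python3 go.py .570 -.388 .15 -102.7
```

```text
turn [-7.000e-02  1.000e-02  3.641e+01] then cm [ 24.08 -28.97   6.84] | now-frame cm [36.58 -9.01  6.86] j6 -8.6 t 0.25 w 1.0 z 0.2184 F [-0.5 -0.2 -0. ]
```

All seven keys are needed in each row.

Emit:
carry_out(steps=[{"hand": 0, "dx": 0, "dy": 0, "dz": 0, "ax": 0, "ay": 0, "az": 6.1}, {"hand": 0, "dx": 0, "dy": 0, "dz": 0, "ax": 0, "ay": 0, "az": 6.1}, {"hand": 0, "dx": 0, "dy": 0, "dz": 0, "ax": 0, "ay": 0, "az": 6.1}, {"hand": 0, "dx": 0, "dy": 0, "dz": 0, "ax": 0, "ay": 0, "az": 6.1}, {"hand": 0, "dx": 0, "dy": 0, "dz": 0, "ax": 0, "ay": 0, "az": 6.1}, {"hand": 0, "dx": 0, "dy": 0, "dz": 0, "ax": 0, "ay": 0, "az": 6}, {"hand": 0, "dx": 2.4, "dy": -2.9, "dz": 0, "ax": 0, "ay": 0, "az": 0}, {"hand": 0, "dx": 2.4, "dy": -2.9, "dz": 0, "ax": 0, "ay": 0, "az": 0}, {"hand": 0, "dx": 2.4, "dy": -2.9, "dz": 0, "ax": 0, "ay": 0, "az": 0}, {"hand": 0, "dx": 2.4, "dy": -2.9, "dz": 0, "ax": 0, "ay": 0, "az": 0}, {"hand": 0, "dx": 2.4, "dy": -2.9, "dz": 0, "ax": 0, "ay": 0, "az": 0}, {"hand": 0, "dx": 2.4, "dy": -2.9, "dz": 0, "ax": 0, "ay": 0, "az": 0}], newtons=60)

```text
t: 1.25
eef_pos: [0.4538, -0.4865, 0.2153]
tcp_rot: [[0.963, -0.268, -0.004], [-0.268, -0.963, 0.003], [-0.004, -0.002, -1.0]]
ft_force: [0.5, -0.4, -0.3]
grip_width: 0.5
```

```bash
python3 go.py .570 -.388 .15 -102.7
```

```text
turn [-0.1   0.25 -2.85] then cm [  9.17 -12.17   6.53] | now-frame cm [  8.58 -12.6    6.51] j6 49.9 t 1.25 w 0.5 z 0.2153 F [ 0.5 -0.4 -0.3]
```

Emit:
carry_out(steps=[{"hand": 0, "dx": 2.1, "dy": -3.1, "dz": 1.0, "ax": 0, "ay": 0, "az": -2.8}, {"hand": 0, "dx": 2.3, "dy": -3.0, "dz": 1.0, "ax": 0, "ay": 0, "az": 0}, {"hand": 0, "dx": 2.3, "dy": -3.0, "dz": 1.0, "ax": 0, "ay": 0, "az": 0}, {"hand": 0, "dx": 2.2, "dy": -2.9, "dz": 1.0, "ax": 0, "ay": 0, "az": 0}, {"hand": 0, "dx": 0, "dy": 0, "dz": 0, "ax": 0, "ay": 0, "az": 0}, {"hand": 0, "dx": 0, "dy": 0, "dz": 0, "ax": 0, "ay": 0, "az": 0}])

```text
t: 1.75
eef_pos: [0.5791, -0.3791, 0.174]
tcp_rot: [[0.978, -0.21, -0.001], [-0.21, -0.978, 0.002], [-0.001, -0.002, -1.0]]
ft_force: [-0.0, -1.4, 0.1]
grip_width: 0.501
```

```bash
python3 go.py .570 -.388 .071 -102.7
python3 - <<'E'
from h import *
snap("side","plug1.png",(280,200,420,330),5)
E
```

```text
turn [-0.1   0.07  0.59] then cm [-0.69  1.07 10.3 ] | now-frame cm [-0.69  1.08 10.29] j6 60.5 t 1.75 w 0.501 z 0.174 F [-0.  -1.4  0.1]
```

View pics/plug1.png

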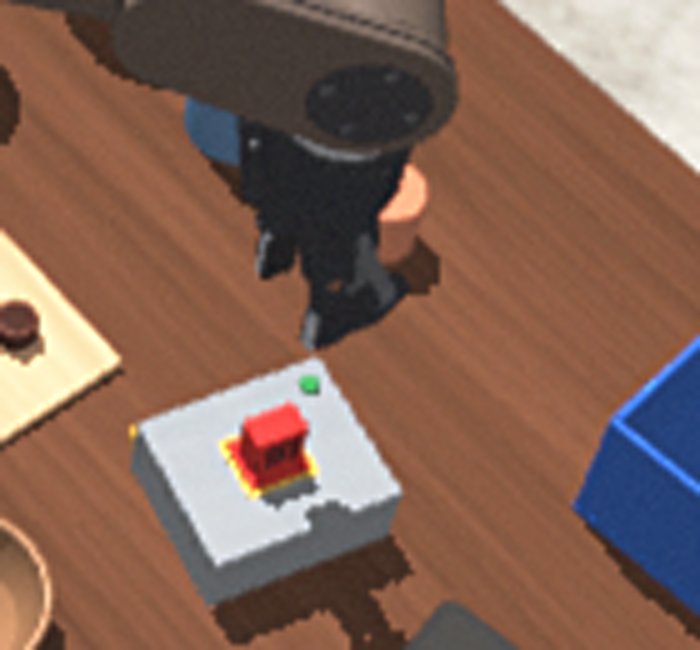

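Side view: plug's top face at crop (275,424), i.e. pixel (335,285); fingers above and slightly behind it. I'll cross-check against that.

Run:
```python
from h import *
c=snap("side"); print(back(c,334.6,284.4,.088))
```

```text
[ 0.57234425 -0.38961018  0.088     ]
```

Emit:
carry_out(steps=[{"hand": 0.2, "dx": -0.6, "dy": 1.0, "dz": 1.5, "ax": 0, "ay": 0, "az": 0.6}, {"hand": 0.2, "dx": 0, "dy": 0, "dz": 1.5, "ax": 0, "ay": 0, "az": 0}, {"hand": 0.2, "dx": 0, "dy": 0, "dz": 1.0, "ax": 0, "ay": 0, "az": 0}, {"hand": 0.2, "dx": 0, "dy": 0, "dz": 0, "ax": 0, "ay": 0, "az": 0}, {"hand": 0.2, "dx": 0, "dy": 0, "dz": 0, "ax": 0, "ay": 0, "az": 0}])

```text
t: 2.27
eef_pos: [0.5672, -0.3938, 0.1344]
tcp_rot: [[0.973, -0.229, 0.002], [-0.229, -0.973, -0.001], [0.002, 0.0, -1.0]]
ft_force: [0.0, 0.7, 0.9]
grip_width: 0.598
```

```bash
python3 go.py .570 -.388 .071 -102.7
```

```text
turn [ 0.02 -0.11 -0.54] then cm [ 0.14 -0.63  6.34] | now-frame cm [ 0.12 -0.63  6.34] j6 60.0 t 2.27 w 0.598 z 0.1344 F [0.  0.7 0.9]
```

Emit:
carry_out(steps=[{"hand": 0.2, "dx": 0.2, "dy": -0.5, "dz": 1.0, "ax": 0, "ay": 0, "az": -0.5}, {"hand": 0.2, "dx": 0, "dy": 0, "dz": 1.5, "ax": 0, "ay": 0, "az": 0}, {"hand": 0.2, "dx": 0, "dy": 0, "dz": 1.0, "ax": 0, "ay": 0, "az": 0}, {"hand": 0.2, "dx": 0, "dy": 0, "dz": 0, "ax": 0, "ay": 0, "az": 0}, {"hand": 0.2, "dx": 0, "dy": 0, "dz": 0, "ax": 0, "ay": 0, "az": 0}])

```text
t: 2.68
eef_pos: [0.5708, -0.3897, 0.0966]
tcp_rot: [[0.975, -0.221, 0.003], [-0.221, -0.975, -0.001], [0.003, 0.001, -1.0]]
ft_force: [0.2, -0.1, -0.3]
grip_width: 0.596
```

```bash
python3 go.py .571 -.389 .071 -102.7
```

```text
turn [ 0.04 -0.18 -0.04] then cm [ 0.   -0.07  2.56] | now-frame cm [-0.   -0.07  2.56] j6 60.0 t 2.68 w 0.596 z 0.0966 F [ 0.2 -0.1 -0.3]
```

Emit:
carry_out(steps=[{"hand": 0.2, "dx": 0, "dy": -0.05, "dz": 1.0, "ax": 0, "ay": 0, "az": 0}, {"hand": 0.2, "dx": 0, "dy": 0, "dz": 1.0, "ax": 0, "ay": 0, "az": 0}, {"hand": 0.2, "dx": 0, "dy": 0, "dz": 0.4, "ax": 0, "ay": 0, "az": 0}, {"hand": -1, "dx": 0, "dy": 0, "dz": 0, "ax": 0, "ay": 0, "az": 0}, {"hand": -1, "dx": 0, "dy": 0, "dz": 0, "ax": 0, "ay": 0, "az": 0}, {"hand": -1, "dx": 0, "dy": 0, "dz": 0, "ax": 0, "ay": 0, "az": 0}, {"hand": -1, "dx": 0, "dy": 0, "dz": 0, "ax": 0, "ay": 0, "az": 0}, {"hand": -1, "dx": 0, "dy": 0, "dz": 0, "ax": 0, "ay": 0, "az": 0}, {"hand": -1, "dx": 0, "dy": 0, "dz": 0, "ax": 0, "ay": 0, "az": 0}, {"hand": -1, "dx": 0, "dy": 0, "dz": 0, "ax": 0, "ay": 0, "az": 0}], newtons=60)

```text
t: 3.52
eef_pos: [0.5714, -0.3889, 0.0702]
tcp_rot: [[0.976, -0.22, 0.003], [-0.22, -0.976, -0.001], [0.003, 0.001, -1.0]]
ft_force: [0.1, -0.2, -1.9]
grip_width: 0.205
```

```bash
python3 go.py .571 -.389 .071 -102.7
```

```text
turn [ 0.04 -0.19 -0.  ] then cm [-0.04  0.02 -0.08] | now-frame cm [-0.04  0.02 -0.08] j6 60.0 t 3.52 w 0.205 z 0.0702 F [ 0.1 -0.2 -1.9]
```

Emit:
carry_out(steps=[{"hand": -1, "dx": 0, "dy": 0, "dz": -0.3, "ax": 0, "ay": 0, "az": 0}, {"hand": -1, "dx": 0, "dy": 0, "dz": -0.5, "ax": 0, "ay": 0, "az": 0}, {"hand": -1, "dx": 0, "dy": 0, "dz": -0.7, "ax": 0, "ay": 0, "az": 0}, {"hand": -1, "dx": 0, "dy": 0, "dz": -0.7, "ax": 0, "ay": 0, "az": 0}, {"hand": -1, "dx": 0, "dy": 0, "dz": -0.8, "ax": 0, "ay": 0, "az": 0}, {"hand": -1, "dx": 0, "dy": 0, "dz": -1, "ax": 0, "ay": 0, "az": 0}, {"hand": -1, "dx": 0, "dy": 0, "dz": -2, "ax": 0, "ay": 0, "az": 0}, {"hand": -1, "dx": 0, "dy": 0, "dz": -2.5, "ax": 0, "ay": 0, "az": 0}, {"hand": -1, "dx": 0, "dy": 0, "dz": -2.5, "ax": 0, "ay": 0, "az": 0}, {"hand": -1, "dx": 0, "dy": 0, "dz": -2.5, "ax": 0, "ay": 0, "az": 0}, {"hand": -1, "dx": 0, "dy": 0, "dz": -1, "ax": 0, "ay": 0, "az": 0}, {"hand": -1, "dx": 0, "dy": 0, "dz": 0, "ax": 0, "ay": 0, "az": 0}])

```text
t: 4.52
eef_pos: [0.5714, -0.3888, 0.2317]
tcp_rot: [[0.976, -0.22, 0.007], [-0.22, -0.976, -0.005], [0.008, 0.003, -1.0]]
ft_force: [-0.8, -1.0, -0.7]
grip_width: 0.206
```

```bash
python3 go.py .61 .34 .22 -102.7
python3 - <<'E'
from h import *
snap("side","plug2.png",(250,150,420,330),3)
E
```

```text
turn [ 0.19 -0.48  0.  ] then cm [-12.25 -71.94   1.17] | now-frame cm [-12.26 -71.95   0.83] j6 60.0 t 4.52 w 0.206 z 0.2317 F [-0.8 -1.  -0.7]
```

View pics/plug2.png

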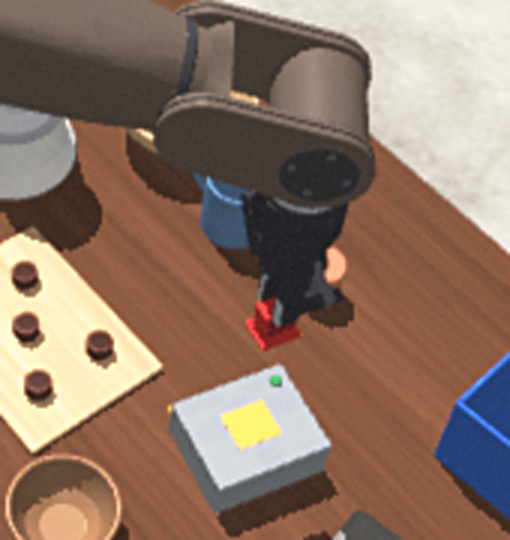

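Plug is held clear, socket empty at crop (250,425). Carrying it round inside the mill to the tray.

Emit:
carry_out(steps=[{"hand": -1, "dx": -1.8, "dy": -2.8, "dz": 0, "ax": 0, "ay": 0, "az": 0}, {"hand": -1, "dx": -1.8, "dy": -2.8, "dz": 0, "ax": 0, "ay": 0, "az": 0}, {"hand": -1, "dx": -1.8, "dy": -2.8, "dz": 0, "ax": 0, "ay": 0, "az": 0}, {"hand": -1, "dx": -1.8, "dy": -2.8, "dz": 0, "ax": 0, "ay": 0, "az": 0}, {"hand": -1, "dx": -1.8, "dy": -2.8, "dz": 0, "ax": 0, "ay": 0, "az": 0}, {"hand": -1, "dx": -1.8, "dy": -2.8, "dz": 0, "ax": 0, "ay": 0, "az": 0}, {"hand": -1, "dx": -1.8, "dy": -2.8, "dz": 0, "ax": 0, "ay": 0, "az": 0}, {"hand": -1, "dx": -1.8, "dy": -2.8, "dz": 0, "ax": 0, "ay": 0, "az": 0}, {"hand": -1, "dx": -1.8, "dy": -2.8, "dz": 0, "ax": 0, "ay": 0, "az": 0}])

```text
t: 5.32
eef_pos: [0.4589, -0.0984, 0.2126]
tcp_rot: [[0.973, -0.23, -0.012], [-0.23, -0.973, 0.007], [-0.014, -0.004, -1.0]]
ft_force: [0.2, 0.3, -1.0]
grip_width: 0.208
```

```bash
python3 go.py .44 .15 .24 -102.7; python3 go.py .614 .339 .22 -102.7
```

```text
turn [-0.23  0.79 -0.59] then cm [ -7.31 -23.82  -2.74] | now-frame cm [ -7.59 -23.75  -2.55] j6 78.7 t 5.32 w 0.208 z 0.2126 F [ 0.2  0.3 -1. ]
turn [-0.23  0.79 -0.59] then cm [  5.51 -46.08  -0.74] | now-frame cm [  5.03 -46.14  -0.64] j6 78.7 t 5.32 w 0.208 z 0.2126 F [ 0.2  0.3 -1. ]
```

Emit:
carry_out(steps=[{"hand": -1, "dx": -0.8, "dy": -3, "dz": -0.4, "ax": 0, "ay": 0, "az": 0}, {"hand": -1, "dx": -0.8, "dy": -3, "dz": -0.4, "ax": -0.2, "ay": 0.8, "az": -0.6}, {"hand": -1, "dx": -0.8, "dy": -3, "dz": -0.4, "ax": 0, "ay": 0, "az": 0}, {"hand": -1, "dx": -0.8, "dy": -3, "dz": -0.4, "ax": 0, "ay": 0, "az": 0}, {"hand": -1, "dx": -0.8, "dy": -3, "dz": -0.4, "ax": 0, "ay": 0, "az": 0}, {"hand": -1, "dx": -0.8, "dy": -3, "dz": -0.4, "ax": 0, "ay": 0, "az": 0}, {"hand": -1, "dx": -0.8, "dy": -3, "dz": -0.4, "ax": 0, "ay": 0, "az": 0}, {"hand": -1, "dx": -0.8, "dy": -3, "dz": 0, "ax": 0, "ay": 0, "az": 0}, {"hand": -1, "dx": 1, "dy": -2.5, "dz": 0, "ax": 0, "ay": 0, "az": 0}, {"hand": -1, "dx": 1.6, "dy": -2.5, "dz": 0, "ax": 0, "ay": 0, "az": 0}, {"hand": -1, "dx": 1.6, "dy": -2.5, "dz": 0, "ax": 0, "ay": 0, "az": 0}, {"hand": -1, "dx": 1.6, "dy": -2.5, "dz": 0, "ax": 0, "ay": 0, "az": 0}])

```text
t: 6.32
eef_pos: [0.5098, 0.255, 0.2195]
tcp_rot: [[0.976, -0.216, -0.034], [-0.216, -0.976, 0.003], [-0.034, 0.005, -0.999]]
ft_force: [0.8, -0.3, -0.3]
grip_width: 0.213
```

```bash
python3 go.py .614 .339 .05 -102.7
```

```text
turn [0.28 1.92 0.24] then cm [  8.32 -10.48  16.95] | now-frame cm [  8.93 -10.53  16.61] j6 118.3 t 6.32 w 0.213 z 0.2195 F [ 0.8 -0.3 -0.3]
```

Emit:
carry_out(steps=[{"hand": -1, "dx": 1.9, "dy": -2.5, "dz": 1, "ax": 0.3, "ay": 1.9, "az": 0}, {"hand": -1, "dx": 1.9, "dy": -2.5, "dz": 1, "ax": 0, "ay": 0, "az": 0}, {"hand": -1, "dx": 1.9, "dy": -2.5, "dz": 1, "ax": 0, "ay": 0, "az": 0}, {"hand": -1, "dx": 1.2, "dy": -1.3, "dz": 1.5, "ax": 0, "ay": 0, "az": 0}, {"hand": -1, "dx": 0.4, "dy": 0, "dz": 2, "ax": 0, "ay": 0, "az": 0}, {"hand": -1, "dx": 0, "dy": 0, "dz": 1.5, "ax": 0, "ay": 0, "az": 0}, {"hand": -1, "dx": 0, "dy": 0, "dz": 1, "ax": 0, "ay": 0, "az": 0}, {"hand": -1, "dx": 0, "dy": 0, "dz": 0, "ax": 0, "ay": 0, "az": 0}, {"hand": -1, "dx": 0, "dy": 0, "dz": 0, "ax": 0, "ay": 0, "az": 0}])

```text
t: 7.07
eef_pos: [0.5977, 0.3317, 0.1052]
tcp_rot: [[0.977, -0.211, -0.021], [-0.211, -0.977, -0.007], [-0.019, 0.011, -1.0]]
ft_force: [0.0, 0.1, -0.5]
grip_width: 0.213
```

```bash
python3 go.py .614 .339 .05 -102.7
python3 - <<'E'
from h import *
snap("top","plug3.png",(50,120,250,340),2.5)
E
```

```text
turn [0.64 1.1  0.53] then cm [ 1.43 -1.07  5.52] | now-frame cm [ 1.54 -1.12  5.48] j6 122.7 t 7.07 w 0.213 z 0.1052 F [ 0.   0.1 -0.5]
```

View pics/plug3.png

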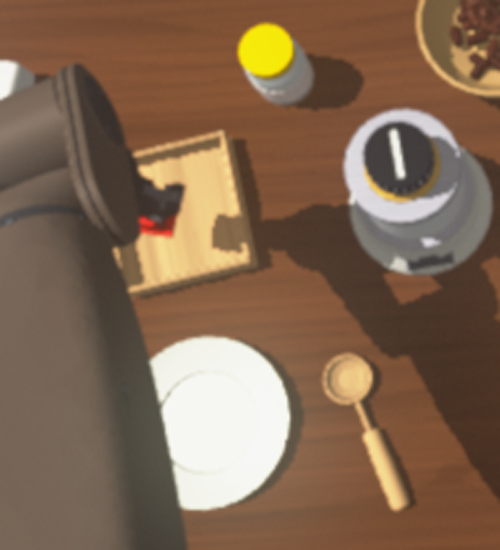

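Plug hangs over the tray at crop (160,225). I lower it and release.

Emit:
carry_out(steps=[{"hand": -1, "dx": 1.0, "dy": -0.8, "dz": 1, "ax": 0.6, "ay": 1.1, "az": 0}, {"hand": -1, "dx": 0.4, "dy": 0, "dz": 1.5, "ax": 0, "ay": 0, "az": 0}, {"hand": -1, "dx": 0, "dy": 0, "dz": 1.5, "ax": 0, "ay": 0, "az": 0}, {"hand": -1, "dx": 0, "dy": 0, "dz": 0.8, "ax": 0, "ay": 0, "az": 0}, {"hand": -1, "dx": 0, "dy": 0, "dz": 0.4, "ax": 0, "ay": 0, "az": 0}, {"hand": -1, "dx": 0, "dy": 0, "dz": 0, "ax": 0, "ay": 0, "az": 0}])

```text
t: 7.62
eef_pos: [0.6142, 0.3359, 0.0541]
tcp_rot: [[0.977, -0.212, 0.004], [-0.212, -0.977, 0.001], [0.004, -0.002, -1.0]]
ft_force: [-0.1, 0.5, -1.0]
grip_width: 0.206
```

```bash
python3 go.py .614 .339 .05 -102.7
```

```text
turn [-0.11 -0.24  0.49] then cm [-0.08 -0.3   0.41] | now-frame cm [-0.08 -0.3   0.41] j6 122.6 t 7.62 w 0.206 z 0.0541 F [-0.1  0.5 -1. ]
```

Emit:
carry_out(steps=[{"hand": -1, "dx": 0, "dy": 0, "dz": 0.3, "ax": 0, "ay": 0, "az": 0}, {"hand": -1, "dx": 0, "dy": 0, "dz": 0, "ax": 0, "ay": 0, "az": 0}, {"hand": 0, "dx": 0, "dy": 0, "dz": 0, "ax": 0, "ay": 0, "az": 0}, {"hand": 0, "dx": 0, "dy": 0, "dz": 0, "ax": 0, "ay": 0, "az": 0}, {"hand": 0, "dx": 0, "dy": 0, "dz": 0, "ax": 0, "ay": 0, "az": 0}, {"hand": 0.2, "dx": 0, "dy": 0, "dz": -1, "ax": 0, "ay": 0, "az": 0}, {"hand": 0.5, "dx": 0, "dy": 0, "dz": -3, "ax": 0, "ay": 0, "az": 0}, {"hand": 1, "dx": 0, "dy": 0, "dz": -4, "ax": 0, "ay": 0, "az": 0}, {"hand": 1, "dx": 0, "dy": 0, "dz": -4, "ax": 0, "ay": 0, "az": 0}, {"hand": 1, "dx": 0, "dy": 0, "dz": -4, "ax": 0, "ay": 0, "az": 0}, {"hand": 1, "dx": 0, "dy": 0, "dz": -4, "ax": 0, "ay": 0, "az": 0}, {"hand": 1, "dx": 0, "dy": 0, "dz": -3, "ax": 0, "ay": 0, "az": 0}])

```text
t: 8.62
eef_pos: [0.6094, 0.3344, 0.2871]
tcp_rot: [[0.977, -0.211, -0.008], [-0.211, -0.977, -0.004], [-0.007, 0.005, -1.0]]
ft_force: [0.4, 0.8, 0.3]
grip_width: 0.999
```

```bash
python3 go.py .610 .074 .32 -102.7
```

```text
turn [0.31 0.41 0.5 ] then cm [ 5.78 25.39 -3.29] | now-frame cm [ 5.54 25.46 -3.19] j6 122.6 t 8.62 w 0.999 z 0.2871 F [0.4 0.8 0.3]
```

Emit:
carry_out(steps=[{"hand": 1, "dx": 0.6, "dy": 2.2, "dz": -1.5, "ax": 0.3, "ay": 0.4, "az": 0.5}, {"hand": 1, "dx": 0.6, "dy": 2.8, "dz": -1, "ax": 0, "ay": 0, "az": 0}, {"hand": 1, "dx": 0.6, "dy": 2.8, "dz": -0.5, "ax": 0, "ay": 0, "az": 0}, {"hand": 1, "dx": 0.6, "dy": 2.8, "dz": 0, "ax": 0, "ay": 0, "az": 0}, {"hand": 1, "dx": 0.6, "dy": 2.8, "dz": 0, "ax": 0, "ay": 0, "az": 0}, {"hand": 1, "dx": 0.6, "dy": 2.8, "dz": 0, "ax": 0, "ay": 0, "az": 0}, {"hand": 1, "dx": 0.6, "dy": 2.8, "dz": 0, "ax": 0, "ay": 0, "az": 0}, {"hand": 1, "dx": 0.6, "dy": 2.6, "dz": 0, "ax": 0, "ay": 0, "az": 0}, {"hand": 1, "dx": 0.6, "dy": 1.5, "dz": 0, "ax": 0, "ay": 0, "az": 0}, {"hand": 1, "dx": 0, "dy": 0, "dz": 0, "ax": 0, "ay": 0, "az": 0}, {"hand": 1, "dx": 0, "dy": 0, "dz": 0, "ax": 0, "ay": 0, "az": 0}])

```text
t: 9.53
eef_pos: [0.6149, 0.0902, 0.3541]
tcp_rot: [[0.975, -0.215, 0.051], [-0.216, -0.976, 0.01], [0.048, -0.021, -0.999]]
ft_force: [0.5, -0.1, -0.4]
grip_width: 0.999
```

```bash
python3 go.py .610 .074 .26 -102.7
python3 - <<'E'
from h import *
snap("top","t4.png",(60,130,260,330),3)
c=snap("side"); im=c["pixels"]; cv2.imwrite("pics/s4.png",cv2.resize(im[100:240,200:320,::-1],None,fx=4,fy=4,interpolation=cv2.INTER_CUBIC)); print(proj(c,[.61,.074,.231]))
E
```

```text
turn [-1.19 -2.73  0.24] then cm [-0.12  1.69  9.41] | now-frame cm [-0.58  1.88  9.36] j6 101.1 t 9.53 w 0.999 z 0.3541 F [ 0.5 -0.1 -0.4]
[252.23743761 152.25208939]
```

View pics/t4.png

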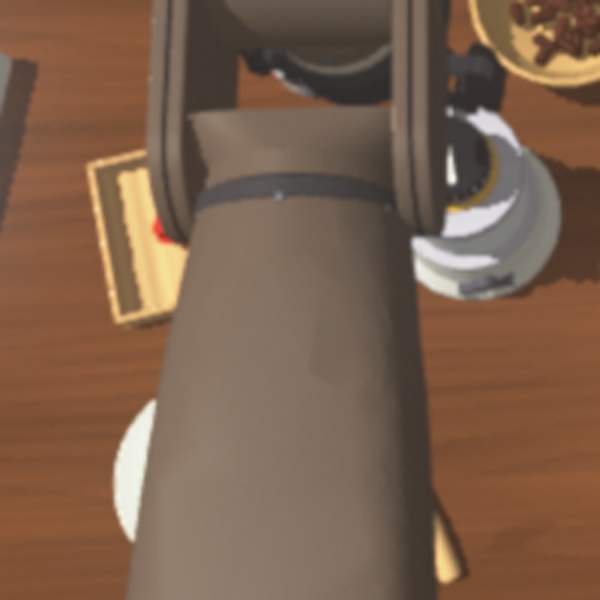

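View pics/s4.png

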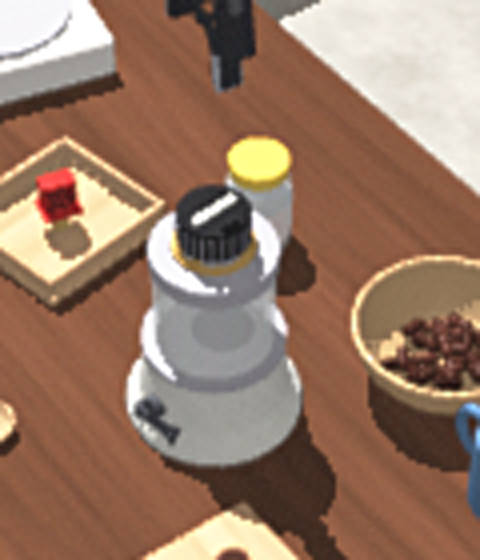

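Plug is in the tray (side crop (58,195)). Cap top in the side view at pixel (253,153) against predicted (252,152), so the position is confirmed.

Emit:
carry_out(steps=[{"hand": 1, "dx": -0.3, "dy": 1.2, "dz": 1, "ax": -1.2, "ay": -2.7, "az": 0}, {"hand": 1, "dx": 0, "dy": 0.3, "dz": 1.5, "ax": 0, "ay": 0, "az": 0}, {"hand": 1, "dx": 0, "dy": 0, "dz": 1.5, "ax": 0, "ay": 0, "az": 0}, {"hand": 1, "dx": 0, "dy": 0, "dz": 1, "ax": 0, "ay": 0, "az": 0}, {"hand": 1, "dx": 0, "dy": 0, "dz": 0.5, "ax": 0, "ay": 0, "az": 0}, {"hand": 1, "dx": 0, "dy": 0, "dz": 0, "ax": 0, "ay": 0, "az": 0}])

```text
t: 10.13
eef_pos: [0.6091, 0.0845, 0.2992]
tcp_rot: [[0.979, -0.205, 0.003], [-0.205, -0.979, 0.001], [0.002, -0.001, -1.0]]
ft_force: [0.1, 0.4, 0.3]
grip_width: 1.002
```

```bash
python3 go.py .611 .074 .26 -102.7
```

```text
turn [-0.09 -0.13  0.89] then cm [0.42 0.98 3.92] | now-frame cm [0.39 0.99 3.92] j6 100.2 t 10.13 w 1.002 z 0.2992 F [0.1 0.4 0.3]
```

Emit:
carry_out(steps=[{"hand": 1, "dx": 0.3, "dy": 0.7, "dz": 0.5, "ax": 0, "ay": 0, "az": 0}, {"hand": 1, "dx": 0.1, "dy": 0.2, "dz": 1, "ax": 0, "ay": 0, "az": 0}, {"hand": 1, "dx": 0, "dy": 0, "dz": 1, "ax": 0, "ay": 0, "az": 0}, {"hand": 1, "dx": 0, "dy": 0, "dz": 0.5, "ax": 0, "ay": 0, "az": 0}, {"hand": 1, "dx": 0, "dy": 0, "dz": 0, "ax": 0, "ay": 0, "az": 0}, {"hand": 1, "dx": 0, "dy": 0, "dz": 0, "ax": 0, "ay": 0, "az": 0}])

```text
t: 10.63
eef_pos: [0.612, 0.0751, 0.2677]
tcp_rot: [[0.979, -0.203, 0.005], [-0.203, -0.979, 0.001], [0.004, -0.002, -1.0]]
ft_force: [-0.3, -0.1, 0.1]
grip_width: 1.0
```

```bash
python3 go.py .611 .074 .213 -102.7
```

```text
turn [-0.12 -0.25  0.99] then cm [-0.07  0.13  5.47] | now-frame cm [-0.1   0.14  5.47] j6 99.2 t 10.63 w 1.0 z 0.2677 F [-0.3 -0.1  0.1]
```

Emit:
carry_out(steps=[{"hand": 1, "dx": -0.05, "dy": 0.1, "dz": 1, "ax": 0, "ay": 0, "az": 0}, {"hand": 1, "dx": 0, "dy": 0, "dz": 1.2, "ax": 0, "ay": 0, "az": 0}, {"hand": 1, "dx": 0, "dy": 0, "dz": 1.2, "ax": 0, "ay": 0, "az": 0}, {"hand": 1, "dx": 0, "dy": 0, "dz": 1, "ax": 0, "ay": 0, "az": 0}, {"hand": 1, "dx": 0, "dy": 0, "dz": 0.6, "ax": 0, "ay": 0, "az": 0}, {"hand": 1, "dx": 0, "dy": 0, "dz": 0, "ax": 0, "ay": 0, "az": 0}, {"hand": 0.3, "dx": 0, "dy": 0, "dz": 0, "ax": 0, "ay": 0, "az": 0}, {"hand": 0.3, "dx": 0, "dy": 0, "dz": 0, "ax": 0, "ay": 0, "az": 0}, {"hand": 0.3, "dx": 0, "dy": 0, "dz": 0, "ax": 0, "ay": 0, "az": 0}, {"hand": 0.3, "dx": 0, "dy": 0, "dz": 0, "ax": 0, "ay": 0, "az": 0}], newtons=40)

```text
t: 11.47
eef_pos: [0.6116, 0.0742, 0.2126]
tcp_rot: [[0.979, -0.203, 0.005], [-0.203, -0.979, 0.001], [0.005, -0.002, -1.0]]
ft_force: [0.8, -0.7, -1.9]
grip_width: 0.684
```

```bash
python3 go.py .611 .074 .213 -102.7
```

```text
turn [-0.13 -0.26  0.99] then cm [-0.05  0.03 -0.04] | now-frame cm [-0.05  0.03 -0.04] j6 99.1 t 11.47 w 0.684 z 0.2126 F [ 0.8 -0.7 -1.9]
```

Emit:
carry_out(steps=[{"hand": -1, "dx": 0, "dy": 0, "dz": 0, "ax": 0, "ay": 0, "az": 0}, {"hand": -1, "dx": 0, "dy": 0, "dz": 0, "ax": 0, "ay": 0, "az": -5}, {"hand": -1, "dx": 0, "dy": 0, "dz": -0.03, "ax": 0, "ay": 0, "az": -7}, {"hand": -1, "dx": 0, "dy": 0, "dz": -0.03, "ax": 0, "ay": 0, "az": -7}, {"hand": -1, "dx": 0, "dy": 0, "dz": -0.03, "ax": 0, "ay": 0, "az": -7}, {"hand": -1, "dx": 0, "dy": 0, "dz": -0.03, "ax": 0, "ay": 0, "az": -7}, {"hand": -1, "dx": 0, "dy": 0, "dz": -0.03, "ax": 0, "ay": 0, "az": -7}, {"hand": -1, "dx": 0, "dy": 0, "dz": -0.03, "ax": 0, "ay": 0, "az": -7}, {"hand": -1, "dx": 0, "dy": 0, "dz": -0.03, "ax": 0, "ay": 0, "az": -7}], newtons=80)

```text
t: 12.22
eef_pos: [0.6126, 0.0498, 0.2304]
tcp_rot: [[0.724, 0.69, 0.007], [0.689, -0.723, -0.05], [-0.029, 0.041, -0.999]]
ft_force: [-0.4, 0.7, -0.8]
grip_width: 0.001
```

```bash
python3 go.py .6116 .0742 .215 -102.7
```

```text
turn [ 3.01  0.37 56.33] then cm [-0.64 -2.36  1.54] | now-frame cm [ 1.65 -1.9   1.42] j6 43.7 t 12.22 w 0.001 z 0.2304 F [-0.4  0.7 -0.8]
```

Grip slipped off (width 0). Looking before doing anything else.

Run:
```python
from h import *
snap("side","s5.png",(180,100,320,240),5)
```

View pics/s5.png

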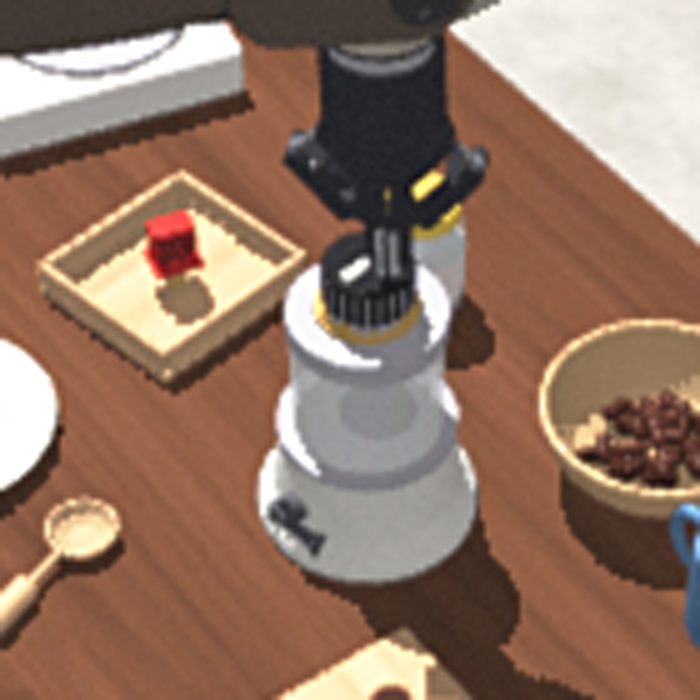

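Run:
```python
from h import *
c=snap("side"); s=observe(); R=np.array(s["tcp_rot"])
for d in(-.02,-.01,0,.011): print(d,(proj(c,s["eef_pos"]+R[:,2]*d)-[180,100])*5)
t=snap("top"); print(proj(t,[.611,.074,.231]), (proj(c,[.611,.074,.231])-[180,100])*5)
for z in(.21,.231): print([((proj(c,[.611+.031*np.cos(a),.074+.031*np.sin(a),z])-[180,100])*5).round() for a in(0,1.57,3.14,4.71)])
```

```text
-0.02 [385.42791524 257.71255812]
-0.01 [385.91832868 269.66724978]
0 [386.40416009 281.51024648]
0.011 [386.93335865 294.4103939 ]
[208.39056946 180.81938247] [362.4640165  260.64156622]
[array([401., 265.]), array([335., 257.]), array([323., 304.]), array([390., 312.])]
[array([402., 242.]), array([335., 234.]), array([323., 280.]), array([391., 288.])]
```

Fingertips sit on the cap top, so the pads gripped only its upper rim. I'll back off, reopen, turn back and grip deeper.

Emit:
carry_out(steps=[{"hand": -1, "dx": 0, "dy": 0, "dz": -2, "ax": 3, "ay": 0, "az": 0}, {"hand": -1, "dx": 0, "dy": 0, "dz": -2, "ax": 0, "ay": 0, "az": 0}, {"hand": 1, "dx": 0, "dy": 0, "dz": -2, "ax": 0, "ay": 0, "az": 4}, {"hand": 1, "dx": 0, "dy": 0, "dz": 0, "ax": 0, "ay": 0, "az": 7}, {"hand": 1, "dx": 0, "dy": 0, "dz": 0, "ax": 0, "ay": 0, "az": 7}, {"hand": 1, "dx": 0, "dy": 0, "dz": 0, "ax": 0, "ay": 0, "az": 7}, {"hand": 1, "dx": 0, "dy": 0, "dz": 0, "ax": 0, "ay": 0, "az": 7}, {"hand": 1, "dx": 0, "dy": 0, "dz": 0, "ax": 0, "ay": 0, "az": 7}, {"hand": 1, "dx": 0, "dy": 0, "dz": 0, "ax": 0, "ay": 0, "az": 7}, {"hand": 1, "dx": 0, "dy": 0, "dz": 0, "ax": 0, "ay": 0, "az": 7}, {"hand": 1, "dx": 0, "dy": 0, "dz": 0, "ax": 0, "ay": 0, "az": 0}])

```text
t: 13.28
eef_pos: [0.6136, 0.0529, 0.2935]
tcp_rot: [[0.977, -0.211, -0.03], [-0.212, -0.977, -0.009], [-0.027, 0.015, -1.0]]
ft_force: [-0.3, -0.9, 0.2]
grip_width: 1.001
```

```bash
python3 go.py .6115 .074 .25 -102.7
python3 - <<'E'
from h import *
snap("side","s6.png",(215,110,285,180),8)
E
```

```text
turn [0.87 1.54 0.49] then cm [-0.67 -2.01  4.35] | now-frame cm [-0.54 -2.08  4.34] j6 98.1 t 13.28 w 1.001 z 0.2935 F [-0.3 -0.9  0.2]
```

View pics/s6.png

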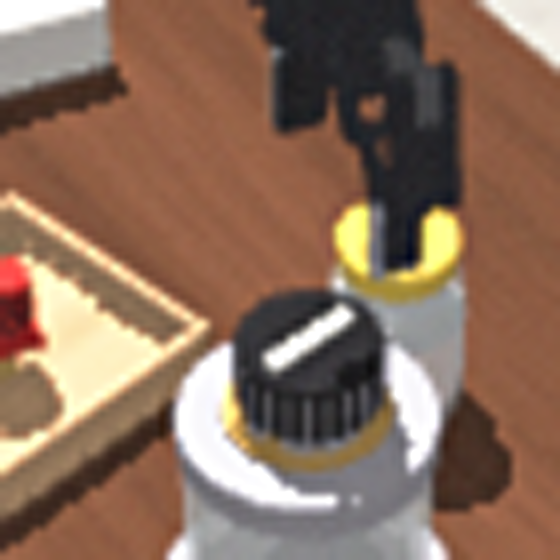

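Cap unmoved (stripe at crop (310,338), same direction). Fingertips visible at crop (290,130) and (393,275): I use them to find the true tip height when open.

Run:
```python
from h import *
c=snap("side"); s=observe(); R=np.array(s["tcp_rot"])
for sg in(1,-1):
  for d in(-.02,-.01,0,.01): print(sg,d,((proj(c,s["eef_pos"]+R[:,2]*d+R[:,1]*sg*.046)-[215,110])*8).round())
```

```text
1 -0.02 [387. 280.]
1 -0.01 [386. 300.]
1 0 [386. 320.]
1 0.01 [385. 340.]
-1 -0.02 [290. 136.]
-1 -0.01 [290. 156.]
-1 0 [290. 176.]
-1 0.01 [289. 195.]
```

Emit:
carry_out(steps=[{"hand": 1, "dx": -0.3, "dy": -1.4, "dz": 1, "ax": 0.9, "ay": 1.5, "az": 0}, {"hand": 1, "dx": -0.2, "dy": -0.5, "dz": 1.2, "ax": 0, "ay": 0, "az": 0}, {"hand": 1, "dx": 0, "dy": 0, "dz": 0.5, "ax": 0, "ay": 0, "az": 0}, {"hand": 1, "dx": 0, "dy": 0, "dz": 0, "ax": 0, "ay": 0, "az": 0}, {"hand": 1, "dx": 0, "dy": 0, "dz": 0, "ax": 0, "ay": 0, "az": 0}])

```text
t: 13.8
eef_pos: [0.6124, 0.0725, 0.2647]
tcp_rot: [[0.98, -0.2, -0.001], [-0.2, -0.98, -0.0], [-0.001, 0.0, -1.0]]
ft_force: [0.8, -0.5, 0.4]
grip_width: 1.001
```

```bash
python3 go.py .6115 .074 .196 -102.7
```

```text
turn [0.01 0.04 1.15] then cm [-0.12 -0.13  6.87] | now-frame cm [-0.11 -0.13  6.87] j6 98.9 t 13.8 w 1.001 z 0.2647 F [ 0.8 -0.5  0.4]
```

Emit:
carry_out(steps=[{"hand": 1, "dx": -0.1, "dy": -0.1, "dz": 1.2, "ax": 0, "ay": 0, "az": 0}, {"hand": 1, "dx": 0, "dy": 0, "dz": 1.5, "ax": 0, "ay": 0, "az": 0}, {"hand": 1, "dx": 0, "dy": 0, "dz": 1.5, "ax": 0, "ay": 0, "az": 0}, {"hand": 1, "dx": 0, "dy": 0, "dz": 1.2, "ax": 0, "ay": 0, "az": 0}, {"hand": 1, "dx": 0, "dy": 0, "dz": 0.6, "ax": 0, "ay": 0, "az": 0}, {"hand": 1, "dx": 0, "dy": 0, "dz": 0.3, "ax": 0, "ay": 0, "az": 0}, {"hand": 0.3, "dx": 0, "dy": 0, "dz": 0, "ax": 0, "ay": 0, "az": 0}, {"hand": 0.3, "dx": 0, "dy": 0, "dz": 0, "ax": 0, "ay": 0, "az": 0}, {"hand": 0.3, "dx": 0, "dy": 0, "dz": 0, "ax": 0, "ay": 0, "az": 0}, {"hand": 0.3, "dx": 0, "dy": 0, "dz": 0, "ax": 0, "ay": 0, "az": 0}, {"hand": 0.3, "dx": 0, "dy": 0, "dz": 0, "ax": 0, "ay": 0, "az": 0}], newtons=40)

```text
t: 14.72
eef_pos: [0.6133, 0.0719, 0.1989]
tcp_rot: [[0.98, -0.201, 0.002], [-0.201, -0.98, -0.001], [0.002, 0.001, -1.0]]
ft_force: [0.5, -0.7, -1.7]
grip_width: 0.707
```

```bash
python3 go.py .6115 .074 .196 -102.7;python3 - <<'E'
from h import *
snap("side","s7.png",(215,110,285,180),7)
E
```

```text
turn [ 0.05 -0.12  1.13] then cm [-0.22 -0.16  0.29] | now-frame cm [-0.22 -0.17  0.29] j6 98.9 t 14.72 w 0.707 z 0.1989 F [ 0.5 -0.7 -1.7]
```

View pics/s7.png

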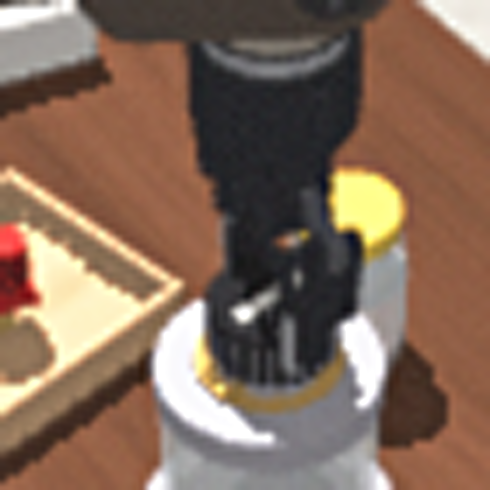

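Finger now reaches well down the cap flank (tip near crop (290,370)); width 0.707. Turning.

Emit:
carry_out(steps=[{"hand": -1, "dx": 0, "dy": 0, "dz": 0, "ax": 0, "ay": 0, "az": 0}, {"hand": -1, "dx": 0, "dy": 0, "dz": 0, "ax": 0, "ay": 0, "az": 0}, {"hand": -1, "dx": 0, "dy": 0, "dz": 0, "ax": 0, "ay": 0, "az": -4}, {"hand": -1, "dx": 0, "dy": 0, "dz": -0.02, "ax": 0, "ay": 0, "az": -5}, {"hand": -1, "dx": 0, "dy": 0, "dz": -0.02, "ax": 0, "ay": 0, "az": -5}, {"hand": -1, "dx": 0, "dy": 0, "dz": -0.02, "ax": 0, "ay": 0, "az": -5}], newtons=70)

```text
t: 15.27
eef_pos: [0.6129, 0.0736, 0.1995]
tcp_rot: [[0.99, 0.138, 0.002], [0.138, -0.99, 0.003], [0.002, -0.003, -1.0]]
ft_force: [-0.3, -0.2, -0.9]
grip_width: 0.696
```

```bash
python3 go.py .6133 .0719 .2 -102.7; python3 -c "
from h import *;print(observe()['ft_torque'])"
```

```text
turn [-0.2  -0.08 20.6 ] then cm [ 0.07  0.16 -0.05] | now-frame cm [ 0.01  0.17 -0.05] j6 79.4 t 15.27 w 0.696 z 0.1995 F [-0.3 -0.2 -0.9]
[ 0.08648933  0.09634725 -0.32919828]
```

Emit:
carry_out(steps=[{"hand": -1, "dx": 0, "dy": 0, "dz": -0.02, "ax": 0, "ay": 0, "az": -6}, {"hand": -1, "dx": 0, "dy": 0, "dz": -0.03, "ax": 0, "ay": 0, "az": -7}, {"hand": -1, "dx": 0, "dy": 0, "dz": -0.03, "ax": 0, "ay": 0, "az": -7}, {"hand": -1, "dx": 0, "dy": 0, "dz": -0.03, "ax": 0, "ay": 0, "az": -7}, {"hand": -1, "dx": 0, "dy": 0, "dz": -0.03, "ax": 0, "ay": 0, "az": -7}, {"hand": -1, "dx": 0, "dy": 0, "dz": -0.03, "ax": 0, "ay": 0, "az": -7}, {"hand": -1, "dx": 0, "dy": 0, "dz": -0.03, "ax": 0, "ay": 0, "az": -7}, {"hand": -1, "dx": 0, "dy": 0, "dz": -0.03, "ax": 0, "ay": 0, "az": -7}, {"hand": -1, "dx": 0, "dy": 0, "dz": -0.03, "ax": 0, "ay": 0, "az": -7}, {"hand": -1, "dx": 0, "dy": 0, "dz": -0.03, "ax": 0, "ay": 0, "az": -7}, {"hand": -1, "dx": 0, "dy": 0, "dz": -0.03, "ax": 0, "ay": 0, "az": -7}, {"hand": -1, "dx": 0, "dy": 0, "dz": -0.03, "ax": 0, "ay": 0, "az": -7}])

```text
t: 16.27
eef_pos: [0.6103, 0.0756, 0.2027]
tcp_rot: [[-0.052, 0.999, -0.006], [0.999, 0.052, 0.01], [0.011, -0.005, -1.0]]
ft_force: [-0.6, 0.7, -1.8]
grip_width: 0.697
```

```bash
python3 go.py .6125 .0735 .205 -102.7; python3 -c "
from h import *;print(observe()['ft_torque'])"
```

```text
turn [ -0.76  -0.16 105.66] then cm [ 0.26  0.16 -0.23] | now-frame cm [-0.22  0.21 -0.23] j6 -5.8 t 16.27 w 0.697 z 0.2027 F [-0.6  0.7 -1.8]
[-0.07896873  0.14778819 -0.34420539]
```

Emit:
carry_out(steps=[{"hand": -1, "dx": 0, "dy": 0, "dz": -0.03, "ax": -0.5, "ay": 0, "az": -7}, {"hand": -1, "dx": 0, "dy": 0, "dz": -0.03, "ax": 0, "ay": 0, "az": -7}, {"hand": -1, "dx": 0, "dy": 0, "dz": -0.03, "ax": 0, "ay": 0, "az": -7}, {"hand": -1, "dx": 0, "dy": 0, "dz": -0.03, "ax": 0, "ay": 0, "az": -7}, {"hand": -1, "dx": 0, "dy": 0, "dz": -0.03, "ax": 0, "ay": 0, "az": -7}, {"hand": -1, "dx": 0, "dy": 0, "dz": -0.03, "ax": 0, "ay": 0, "az": -7}, {"hand": -1, "dx": 0, "dy": 0, "dz": -0.03, "ax": 0, "ay": 0, "az": -7}, {"hand": -1, "dx": 0, "dy": 0, "dz": -0.03, "ax": 0, "ay": 0, "az": -7}, {"hand": -1, "dx": 0, "dy": 0, "dz": -0.03, "ax": 0, "ay": 0, "az": -7}, {"hand": -1, "dx": 0, "dy": 0, "dz": -0.03, "ax": 0, "ay": 0, "az": -7}, {"hand": -1, "dx": 0, "dy": 0, "dz": -0.03, "ax": 0, "ay": 0, "az": -7}, {"hand": -1, "dx": 0, "dy": 0, "dz": -0.03, "ax": 0, "ay": 0, "az": -7}])

```text
t: 17.27
eef_pos: [0.6083, 0.073, 0.206]
tcp_rot: [[-1.0, 0.02, -0.002], [0.02, 1.0, 0.009], [0.002, 0.009, -1.0]]
ft_force: [0.8, 0.2, -1.8]
grip_width: 0.695
```

```bash
python3 go.py .6125 .0735 .205 -102.7; python3 -c "
from h import *;print(observe()['ft_torque'])"
```

```text
turn [   0.25    0.75 -168.42] then cm [ 0.4  -0.14  0.1 ] | now-frame cm [-0.42  0.06  0.1 ] j6 -91.9 t 17.27 w 0.695 z 0.206 F [ 0.8  0.2 -1.8]
[-0.13920591 -0.00485316 -0.3310355 ]
```

Emit:
carry_out(steps=[{"hand": -1, "dx": 0, "dy": 0, "dz": -0.03, "ax": 0, "ay": 0, "az": -7}, {"hand": -1, "dx": 0, "dy": 0, "dz": -0.03, "ax": 0, "ay": 0, "az": -7}, {"hand": -1, "dx": 0, "dy": 0, "dz": -0.03, "ax": 0, "ay": 0, "az": -7}, {"hand": -1, "dx": 0, "dy": 0, "dz": -0.03, "ax": 0, "ay": 0, "az": -5}, {"hand": -1, "dx": 0, "dy": 0, "dz": -0.02, "ax": 0, "ay": 0, "az": -3}, {"hand": -1, "dx": 0, "dy": 0, "dz": 0, "ax": 0, "ay": 0, "az": 0}])

```text
t: 17.77
eef_pos: [0.6088, 0.0718, 0.2072]
tcp_rot: [[-0.877, -0.481, -0.0], [-0.481, 0.877, 0.009], [-0.004, 0.008, -1.0]]
ft_force: [0.7, 0.7, -1.4]
grip_width: 0.696
```

```bash
python3 go.py .6125 .0735 .205 -102.7; python3 -c "
from h import *;print(observe()['ft_torque'])"
```

```text
turn [-7.0000e-02  6.6000e-01 -1.3853e+02] then cm [ 0.32 -0.24  0.22] | now-frame cm [-0.4  -0.03  0.22] j6 -121.9 t 17.77 w 0.696 z 0.2072 F [ 0.7  0.7 -1.4]
[ 0.03310426  0.02891135 -0.15574102]
```

Emit:
carry_out(steps=[{"hand": -1, "dx": 0, "dy": 0, "dz": -0.2, "ax": 0, "ay": 0, "az": 0}, {"hand": -1, "dx": 0, "dy": 0, "dz": -0.3, "ax": 0, "ay": 0, "az": 0}, {"hand": -1, "dx": 0, "dy": 0, "dz": -0.3, "ax": 0, "ay": 0, "az": 0}])

```text
t: 18.02
eef_pos: [0.6084, 0.0716, 0.2146]
tcp_rot: [[-0.878, -0.478, -0.002], [-0.478, 0.878, 0.008], [-0.002, 0.008, -1.0]]
ft_force: [-0.0, -0.2, -0.9]
grip_width: 0.699
```

```bash
python3 go.py .6125 .0735 .205 -102.7
```

```text
turn [ 5.0000e-02  6.4000e-01 -1.3871e+02] then cm [ 0.36 -0.28  0.96] | now-frame cm [-0.45 -0.03  0.96] j6 -121.7 t 18.02 w 0.699 z 0.2146 F [-0.  -0.2 -0.9]
```

Cap free with no pull force. Lifting clear and heading for the plate.

Emit:
carry_out(steps=[{"hand": -1, "dx": 0, "dy": 0, "dz": -1, "ax": 0, "ay": 0, "az": 0}, {"hand": -1, "dx": 0, "dy": 0, "dz": -1.5, "ax": 0, "ay": 0, "az": 0}, {"hand": -1, "dx": 0, "dy": 0, "dz": -2, "ax": 0, "ay": 0, "az": 0}, {"hand": -1, "dx": 0, "dy": 0, "dz": -2, "ax": 0, "ay": 0, "az": 0}, {"hand": -1, "dx": 0, "dy": 0, "dz": -1.5, "ax": 0, "ay": 0, "az": 0}, {"hand": -1, "dx": 0.5, "dy": 2, "dz": 0, "ax": 0, "ay": 0, "az": 0}, {"hand": -1, "dx": 0.8, "dy": 3, "dz": 0, "ax": 0, "ay": 0, "az": 0}, {"hand": -1, "dx": 0.8, "dy": 3, "dz": 0, "ax": 0, "ay": 0, "az": 0}, {"hand": -1, "dx": 0.8, "dy": 3, "dz": 0, "ax": 0, "ay": 0, "az": 0}, {"hand": -1, "dx": 0.8, "dy": 3, "dz": 0, "ax": 0, "ay": 0, "az": 0}, {"hand": -1, "dx": 0.8, "dy": 3, "dz": 0, "ax": 0, "ay": 0, "az": 0}, {"hand": -1, "dx": 0.8, "dy": 3, "dz": 0, "ax": 0, "ay": 0, "az": 0}])

```text
t: 19.02
eef_pos: [0.4673, 0.2228, 0.3142]
tcp_rot: [[-0.884, -0.466, 0.016], [-0.466, 0.885, 0.008], [-0.018, -0.0, -1.0]]
ft_force: [0.7, 0.1, -1.9]
grip_width: 0.695
```

```bash
python3 go.py .390 .307 .15 118.6
```

```text
turn [-0.01  1.04 -0.8 ] then cm [ 2.76 11.09 16.42] | now-frame cm [ 3.21 11.05 16.37] j6 -103.7 t 19.02 w 0.695 z 0.3142 F [ 0.7  0.1 -1.9]
```

Emit:
carry_out(steps=[{"hand": -1, "dx": 0.8, "dy": 2.8, "dz": 2, "ax": 0, "ay": 1, "az": 0}, {"hand": -1, "dx": 0.8, "dy": 2.8, "dz": 2.5, "ax": 0, "ay": 0, "az": 0}, {"hand": -1, "dx": 0.7, "dy": 2.4, "dz": 2.5, "ax": 0, "ay": 0, "az": 0}, {"hand": -1, "dx": 0.3, "dy": 1.2, "dz": 2.5, "ax": 0, "ay": 0, "az": 0}, {"hand": -1, "dx": 0, "dy": 0.5, "dz": 2.5, "ax": 0, "ay": 0, "az": 0}, {"hand": -1, "dx": 0, "dy": 0, "dz": 2.5, "ax": 0, "ay": 0, "az": 0}, {"hand": -1, "dx": 0, "dy": 0, "dz": 2, "ax": 0, "ay": 0, "az": 0}, {"hand": -1, "dx": 0, "dy": 0, "dz": 0, "ax": 0, "ay": 0, "az": 0}, {"hand": -1, "dx": 0, "dy": 0, "dz": 0, "ax": 0, "ay": 0, "az": 0}])

```text
t: 19.77
eef_pos: [0.3964, 0.3084, 0.1598]
tcp_rot: [[-0.881, -0.473, 0.023], [-0.473, 0.881, 0.011], [-0.026, -0.001, -1.0]]
ft_force: [0.7, 0.8, -0.9]
grip_width: 0.698
```

```bash
python3 go.py .390 .307 .031 118.6
```

```text
turn [-0.05  1.47 -0.35] then cm [ 0.63  0.19 12.88] | now-frame cm [ 0.96  0.2  12.86] j6 -92.0 t 19.77 w 0.698 z 0.1598 F [ 0.7  0.8 -0.9]
```

Emit:
carry_out(steps=[{"hand": -1, "dx": 0.4, "dy": 0.1, "dz": 1.5, "ax": 0, "ay": 1.5, "az": 0}, {"hand": -1, "dx": 0.2, "dy": 0.1, "dz": 2, "ax": 0, "ay": 0, "az": 0}, {"hand": -1, "dx": 0, "dy": 0, "dz": 2, "ax": 0, "ay": 0, "az": 0}, {"hand": -1, "dx": 0, "dy": 0, "dz": 2, "ax": 0, "ay": 0, "az": 0}, {"hand": -1, "dx": 0, "dy": 0, "dz": 1.5, "ax": 0, "ay": 0, "az": 0}, {"hand": -1, "dx": 0, "dy": 0, "dz": 0.8, "ax": 0, "ay": 0, "az": 0}, {"hand": -1, "dx": 0, "dy": 0, "dz": 0, "ax": 0, "ay": 0, "az": 0}, {"hand": -1, "dx": 0, "dy": 0, "dz": 0, "ax": 0, "ay": 0, "az": 0}])

```text
t: 20.43
eef_pos: [0.4045, 0.3131, 0.0782]
tcp_rot: [[-0.882, -0.471, 0.027], [-0.47, 0.882, 0.012], [-0.03, -0.002, -1.0]]
ft_force: [0.3, 1.0, -1.7]
grip_width: 0.701
```

```bash
python3 go.py .390 .307 .031 118.6
```

```text
turn [-0.12  1.71 -0.53] then cm [1.56 0.16 4.72] | now-frame cm [1.7  0.16 4.67] j6 -91.6 t 20.43 w 0.701 z 0.0782 F [ 0.3  1.  -1.7]
```

```bash
python3 -c "
from h import *;print(observe()['joint_positions'])"
```

```text
[ 2.63948717e+01  4.44969326e+00  1.20187695e+02 -8.08668150e-02
  5.36536812e+01 -9.16328406e+01]
```

Emit:
carry_out(steps=[{"hand": -1, "dx": 0.8, "dy": 0.1, "dz": 0, "ax": 0, "ay": 1.7, "az": 0}, {"hand": -1, "dx": 0.6, "dy": 0.1, "dz": 0, "ax": 0, "ay": 0, "az": 0}, {"hand": -1, "dx": 0, "dy": 0, "dz": 0, "ax": 0, "ay": 0, "az": 0}])

```text
t: 20.68
eef_pos: [0.3942, 0.3095, 0.0832]
tcp_rot: [[-0.883, -0.47, 0.008], [-0.47, 0.883, 0.002], [-0.008, -0.002, -1.0]]
ft_force: [-0.6, -0.1, -0.9]
grip_width: 0.7
```

```bash
python3 go.py .390 .307 .031 118.6; python3 -c "
from h import *;print(observe()['joint_positions'])"
```

```text
turn [-0.13  0.45 -0.57] then cm [ 0.49 -0.02  5.22] | now-frame cm [ 0.53 -0.01  5.22] j6 -91.4 t 20.68 w 0.7 z 0.0832 F [-0.6 -0.1 -0.9]
[ 26.58644199   3.40874476 120.66540489  -0.14255194  55.47264562
 -91.36747281]
```

Emit:
carry_out(steps=[{"hand": -1, "dx": 0.5, "dy": 0, "dz": 0.8, "ax": 0, "ay": 0.5, "az": 0}, {"hand": -1, "dx": 0.15, "dy": 0, "dz": 0.8, "ax": 0, "ay": 0.3, "az": 0}, {"hand": -1, "dx": 0.15, "dy": 0, "dz": 0.8, "ax": 0, "ay": 0.3, "az": 0}, {"hand": -1, "dx": 0.15, "dy": 0, "dz": 0.8, "ax": 0, "ay": 0.3, "az": 0}, {"hand": -1, "dx": 0.1, "dy": 0, "dz": 0.5, "ax": 0, "ay": 0.3, "az": 0}, {"hand": -1, "dx": 0, "dy": 0, "dz": 0, "ax": 0, "ay": 0, "az": 0}, {"hand": -1, "dx": 0, "dy": 0, "dz": 0, "ax": 0, "ay": 0, "az": 0}])

```text
t: 21.27
eef_pos: [0.3851, 0.3045, 0.0442]
tcp_rot: [[-0.882, -0.47, -0.016], [-0.47, 0.883, -0.011], [0.02, -0.002, -1.0]]
ft_force: [-0.1, -0.6, -1.0]
grip_width: 0.698
```

```bash
python3 go.py .390 .307 .031 118.6
```

```text
turn [-0.13 -1.13 -0.56] then cm [-0.55 -0.02  1.32] | now-frame cm [-0.58 -0.01  1.31] j6 -91.3 t 21.27 w 0.698 z 0.0442 F [-0.1 -0.6 -1. ]
```

Emit:
carry_out(steps=[{"hand": -1, "dx": -0.4, "dy": 0, "dz": 0.3, "ax": 0, "ay": -0.9, "az": 0}, {"hand": -1, "dx": 0, "dy": 0, "dz": 0.3, "ax": 0, "ay": 0, "az": 0}, {"hand": -1, "dx": 0, "dy": 0, "dz": 0.3, "ax": 0, "ay": 0, "az": 0}, {"hand": -1, "dx": 0, "dy": 0, "dz": 0.1, "ax": 0, "ay": 0, "az": 0}, {"hand": -1, "dx": 0, "dy": 0, "dz": 0, "ax": 0, "ay": 0, "az": 0}])

```text
t: 21.68
eef_pos: [0.3894, 0.3067, 0.0331]
tcp_rot: [[-0.883, -0.47, -0.0], [-0.47, 0.883, -0.003], [0.002, -0.002, -1.0]]
ft_force: [0.3, 0.6, -1.8]
grip_width: 0.698
```

```bash
python3 go.py .390 .307 .031 118.6
```

```text
turn [-0.14 -0.11 -0.56] then cm [-0.07 -0.    0.21] | now-frame cm [-0.07 -0.    0.21] j6 -91.4 t 21.68 w 0.698 z 0.0331 F [ 0.3  0.6 -1.8]
```

Emit:
carry_out(steps=[{"hand": -1, "dx": 0, "dy": 0, "dz": 0.2, "ax": 0, "ay": 0, "az": 0}, {"hand": -1, "dx": 0, "dy": 0, "dz": 0.05, "ax": 0, "ay": 0, "az": 0}, {"hand": 1, "dx": 0, "dy": 0, "dz": 0, "ax": 0, "ay": 0, "az": 0}, {"hand": 1, "dx": 0, "dy": 0, "dz": 0, "ax": 0, "ay": 0, "az": 0}, {"hand": 1, "dx": 0, "dy": 0, "dz": 0, "ax": 0, "ay": 0, "az": 0}, {"hand": 1, "dx": 0, "dy": 0, "dz": 0, "ax": 0, "ay": 0, "az": 0}, {"hand": 1, "dx": 0, "dy": 0, "dz": -1, "ax": 0, "ay": 0, "az": 0}, {"hand": 1, "dx": 0, "dy": 0, "dz": -2, "ax": 0, "ay": 0, "az": 0}, {"hand": 1, "dx": 0, "dy": 0, "dz": -3, "ax": 0, "ay": 0, "az": 0}, {"hand": 1, "dx": 0, "dy": 0, "dz": -4, "ax": 0, "ay": 0, "az": 0}, {"hand": 1, "dx": 0, "dy": 0, "dz": -4, "ax": 0, "ay": 0, "az": 0}, {"hand": 1, "dx": 0, "dy": 0, "dz": -4, "ax": 0, "ay": 0, "az": 0}])

```text
t: 22.68
eef_pos: [0.3842, 0.3045, 0.2112]
tcp_rot: [[-0.883, -0.47, -0.018], [-0.47, 0.883, -0.012], [0.021, -0.002, -1.0]]
ft_force: [1.3, -0.3, -0.9]
grip_width: 0.999
```

```bash
python3 go.py .4402 -.2172 .22 90
python3 - <<'E'
from m import *
t=snap("top"); 
for r in rounds(t): print(r[0],r[2].round(4))
E
```

```text
turn [-0.4  -1.16 28.02] then cm [ -5.6  -52.17  -0.88] | now-frame cm [ 19.58 -48.69  -0.37] j6 -91.4 t 22.68 w 0.999 z 0.2112 F [ 1.3 -0.3 -0.9]
[255 205  24  20 299] [ 0.572 -0.051  0.02 ]
[323 223   8   8  46] [ 0.522 -0.215  0.02 ]
[279 230   8   7  42] [ 0.5108 -0.0958  0.02  ]
[327 254   8   7  42] [ 0.4404 -0.2169  0.02  ]
[255 276   8   9  43] [ 0.389  -0.0211  0.02  ]
```

Run:
```python
from h import *
snap("top","t8.png",(70,150,420,320),2.2)
```

```text
(no output)
```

View pics/t8.png

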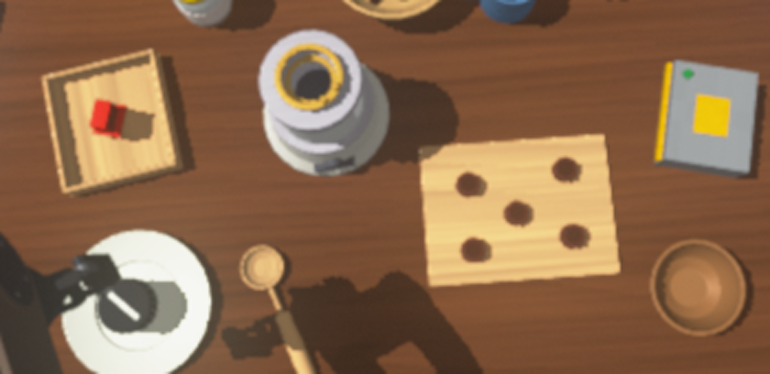

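All five rounds still on the board, cap upright on the plate (124,306), plug in the tray (105,118), mill mouth open at (309,76) in the crop. Refining the round positions with a better threshold.

```bash
python3 - <<'E'
import re
s=open('m.py').read()
s=s.replace("roi=(255,205,360,285)","roi=(266,213,348,276),th=135").replace("<110",  "<th").replace("blobs(m,40)","blobs(m,40) if s[2]<22 and s[3]<22").replace("0.020)","0.0165)")
open('m.py','w').write(s)
E
python3 - <<'E'
from m import *
t=snap("top")
print("cap",back(t,126.4,289.1,.062).round(4),"mouth",back(t,210.2,184.3,.21).round(4), "bench cap pred",proj(t,[.389,.307,.062]))
for th in(110,135,150): print(th,[(r[0][2:].tolist(),r[2][:2].round(4).tolist()) for r in rounds(t,th=th)])
E
```

```text
cap [0.3887 0.3067 0.062 ] mouth [0.6081 0.0725 0.21  ] bench cap pred [126.29737237 288.99760336]
110 [([8, 8, 46], [0.5225, -0.2156]), ([8, 7, 42], [0.5113, -0.0956]), ([8, 7, 44], [0.4407, -0.2179])]
135 [([11, 10, 91], [0.5208, -0.2158]), ([12, 10, 91], [0.5091, -0.0973]), ([11, 10, 88], [0.4711, -0.1527]), ([12, 10, 92], [0.4399, -0.2173]), ([12, 10, 93], [0.4301, -0.0984])]
150 [([13, 11, 102], [0.5203, -0.2163]), ([13, 10, 107], [0.5089, -0.0985]), ([12, 10, 101], [0.471, -0.1536]), ([13, 11, 106], [0.4398, -0.2182]), ([13, 10, 111], [0.4302, -0.0989])]
```

Emit:
carry_out(steps=[{"hand": 0.2, "dx": -0.5, "dy": 0, "dz": 0, "ax": -0.4, "ay": -1.1, "az": 6}, {"hand": 0.2, "dx": -0.5, "dy": 0, "dz": 0, "ax": 0, "ay": 0, "az": 7}, {"hand": 0.2, "dx": -0.5, "dy": 0, "dz": 0, "ax": 0, "ay": 0, "az": 7}, {"hand": 0.2, "dx": -0.5, "dy": 0, "dz": 0, "ax": 0, "ay": 0, "az": 6}, {"hand": 0.2, "dx": -0.3, "dy": -2, "dz": 0, "ax": 0, "ay": 0, "az": 0}, {"hand": 0.2, "dx": -0.3, "dy": -3.2, "dz": 0, "ax": 0, "ay": 0, "az": 0}, {"hand": 0.2, "dx": -0.3, "dy": -3.5, "dz": 0, "ax": 0, "ay": 0, "az": 0}, {"hand": 0.2, "dx": -0.3, "dy": -3.5, "dz": 0, "ax": 0, "ay": 0, "az": 0}, {"hand": 0.2, "dx": -0.3, "dy": -3.5, "dz": 0, "ax": 0, "ay": 0, "az": 0}, {"hand": 0.2, "dx": 0, "dy": -3.5, "dz": 0, "ax": 0, "ay": 0, "az": 0}, {"hand": 0.2, "dx": 0, "dy": -3.5, "dz": 0, "ax": 0, "ay": 0, "az": 0}, {"hand": 0.2, "dx": 0, "dy": -3.5, "dz": 0, "ax": 0, "ay": 0, "az": 0}])

```text
t: 23.83
eef_pos: [0.4185, 0.0447, 0.2035]
tcp_rot: [[-1.0, -0.028, -0.01], [-0.028, 1.0, 0.008], [0.009, 0.008, -1.0]]
ft_force: [0.9, -0.8, 0.0]
grip_width: 0.599
```

```bash
python3 go.py .4301 -.098 .10 90
```

```text
turn [ 0.44 -0.54  1.61] then cm [ -1.16 -14.27  10.35] | now-frame cm [ -0.85 -14.38  10.23] j6 -99.7 t 23.83 w 0.599 z 0.2035 F [ 0.9 -0.8  0. ]
```

Emit:
carry_out(steps=[{"hand": 0.2, "dx": -0.2, "dy": -3, "dz": 0.5, "ax": 0.4, "ay": -0.5, "az": 1.6}, {"hand": 0.2, "dx": -0.2, "dy": -3, "dz": 1.5, "ax": 0, "ay": 0, "az": 0}, {"hand": 0.2, "dx": -0.2, "dy": -3, "dz": 1.5, "ax": 0, "ay": 0, "az": 0}, {"hand": 0.2, "dx": -0.2, "dy": -2.5, "dz": 1.5, "ax": 0, "ay": 0, "az": 0}, {"hand": 0.2, "dx": -0.2, "dy": -1, "dz": 1.5, "ax": 0, "ay": 0, "az": 0}, {"hand": 0.2, "dx": 0, "dy": 0, "dz": 1, "ax": 0, "ay": 0, "az": 0}, {"hand": 0.2, "dx": 0, "dy": 0, "dz": 0, "ax": 0, "ay": 0, "az": 0}, {"hand": 0.2, "dx": 0, "dy": 0, "dz": 0, "ax": 0, "ay": 0, "az": 0}])

```text
t: 24.5
eef_pos: [0.4228, -0.0902, 0.12]
tcp_rot: [[-1.0, 0.012, -0.009], [0.012, 1.0, 0.004], [0.009, 0.004, -1.0]]
ft_force: [-0.9, -0.1, 0.1]
grip_width: 0.604
```

```bash
python3 go.py .4301 -.098 .06 90
```

```text
turn [ 0.21 -0.51 -0.69] then cm [-0.73 -0.78  6.  ] | now-frame cm [-0.8  -0.8   5.99] j6 -114.8 t 24.5 w 0.604 z 0.12 F [-0.9 -0.1  0.1]
```

Emit:
carry_out(steps=[{"hand": -0.1, "dx": -0.5, "dy": -0.6, "dz": 0.5, "ax": 0.2, "ay": -0.5, "az": -0.7}, {"hand": -0.1, "dx": -0.2, "dy": -0.1, "dz": 1.2, "ax": 0, "ay": 0, "az": 0}, {"hand": -0.1, "dx": -0.1, "dy": 0, "dz": 1.2, "ax": 0, "ay": 0, "az": 0}, {"hand": -0.1, "dx": -0.1, "dy": 0, "dz": 1.2, "ax": 0, "ay": 0, "az": 0}, {"hand": -0.1, "dx": 0, "dy": 0, "dz": 0.8, "ax": 0, "ay": 0, "az": 0}, {"hand": -0.1, "dx": 0, "dy": 0, "dz": 0, "ax": 0, "ay": 0, "az": 0}, {"hand": -0.1, "dx": 0, "dy": 0, "dz": 0, "ax": 0, "ay": 0, "az": 0}])

```text
t: 25.08
eef_pos: [0.4367, -0.0942, 0.0727]
tcp_rot: [[-1.0, -0.014, 0.011], [-0.015, 1.0, -0.004], [-0.011, -0.004, -1.0]]
ft_force: [0.1, -0.5, -0.2]
grip_width: 0.45
```

```bash
python3 go.py .4301 -.098 .012 90;  python3 - <<'E'
from h import *
s=observe();R=s["tcp_rot"]
c=snap("side"); p=proj(c,s["eef_pos"]); x0,y0=int(p[0])-45,int(p[1])-60
cv2.imwrite("pics/r1.png",cv2.resize(c["pixels"][y0:y0+100,x0:x0+100,::-1],None,fx=6,fy=6,interpolation=cv2.INTER_CUBIC))
for sg in(1,-1):
  for d in(-.02,-.01,0,.01): print(sg,d,((proj(c,s["eef_pos"]+R[:,2]*d+R[:,1]*sg*.023)-[x0,y0])*6).round())
print([((proj(c,[.4301,-.0984,z])-[x0,y0])*6).round() for z in(.008,.025)])
E
```

```text
turn [-0.24  0.61  0.83] then cm [ 0.66 -0.38  6.07] | now-frame cm [ 0.73 -0.34  6.06] j6 -116.1 t 25.08 w 0.45 z 0.0727 F [ 0.1 -0.5 -0.2]
1 -0.02 [243. 313.]
1 -0.01 [244. 325.]
1 0 [245. 336.]
1 0.01 [246. 348.]
-1 -0.02 [294. 371.]
-1 -0.01 [295. 383.]
-1 0 [296. 394.]
-1 0.01 [296. 405.]
[array([267., 448.]), array([266., 429.])]
```

View pics/r1.png

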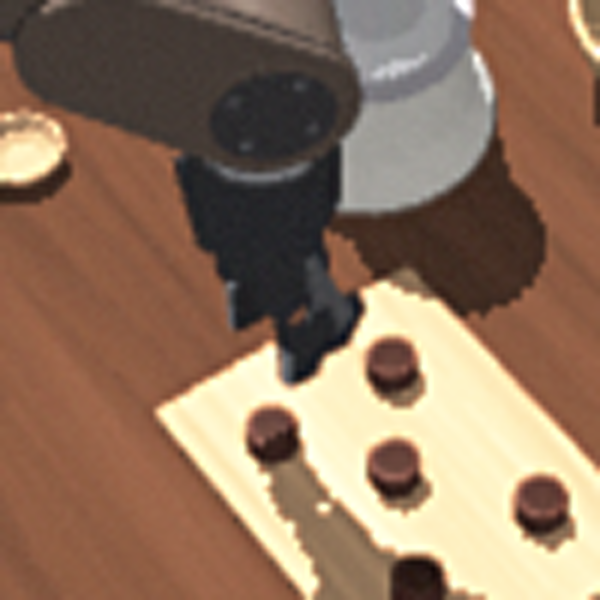

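Tips sit about 10 mm behind the TCP at this opening (crop (293,380), (237,327)); round at (272,435). I set the grasp height from that.

Emit:
carry_out(steps=[{"hand": 0, "dx": 0.5, "dy": -0.25, "dz": 0.4, "ax": -0.2, "ay": 0.5, "az": 0.8}, {"hand": 0, "dx": 0, "dy": 0, "dz": 0.8, "ax": 0, "ay": 0, "az": 0}, {"hand": 0, "dx": 0, "dy": 0, "dz": 0.8, "ax": 0, "ay": 0, "az": 0}, {"hand": 0, "dx": 0, "dy": 0, "dz": 0.4, "ax": 0, "ay": 0, "az": 0}, {"hand": 0, "dx": 0, "dy": 0, "dz": 0, "ax": 0, "ay": 0, "az": 0}, {"hand": 0, "dx": 0, "dy": 0, "dz": 0, "ax": 0, "ay": 0, "az": 0}])

```text
t: 25.63
eef_pos: [0.4328, -0.0976, 0.0485]
tcp_rot: [[-1.0, 0.0, 0.005], [0.0, 1.0, -0.002], [-0.005, -0.002, -1.0]]
ft_force: [0.3, -0.9, -0.0]
grip_width: 0.504
```

```bash
python3 go.py .4305 -.099 .006 90
```

```text
turn [-0.14  0.31 -0.02] then cm [ 0.23 -0.14  4.25] | now-frame cm [ 0.26 -0.13  4.25] j6 -115.9 t 25.63 w 0.504 z 0.0485 F [ 0.3 -0.9 -0. ]
```

Emit:
carry_out(steps=[{"hand": 0, "dx": 0.2, "dy": -0.1, "dz": 0.8, "ax": 0, "ay": 0.3, "az": 0}, {"hand": 0, "dx": 0, "dy": 0, "dz": 1, "ax": 0, "ay": 0, "az": 0}, {"hand": 0, "dx": 0, "dy": 0, "dz": 1, "ax": 0, "ay": 0, "az": 0}, {"hand": 0, "dx": 0, "dy": 0, "dz": 0.8, "ax": 0, "ay": 0, "az": 0}, {"hand": 0, "dx": 0, "dy": 0, "dz": 0.2, "ax": 0, "ay": 0, "az": 0}, {"hand": -1, "dx": 0, "dy": 0, "dz": 0, "ax": 0, "ay": 0, "az": 0}, {"hand": -1, "dx": 0, "dy": 0, "dz": 0, "ax": 0, "ay": 0, "az": 0}, {"hand": -1, "dx": 0, "dy": 0, "dz": 0, "ax": 0, "ay": 0, "az": 0}, {"hand": -1, "dx": 0, "dy": 0, "dz": 0, "ax": 0, "ay": 0, "az": 0}, {"hand": -1, "dx": 0, "dy": 0, "dz": 0, "ax": 0, "ay": 0, "az": 0}], newtons=30)

```text
t: 26.47
eef_pos: [0.431, -0.0991, 0.0066]
tcp_rot: [[-1.0, 0.0, -0.001], [0.0, 1.0, -0.002], [0.001, -0.002, -1.0]]
ft_force: [0.3, 0.2, 0.0]
grip_width: 0.327
```

```bash
python3 go.py .4305 -.099 .006 90; python3 go.py .6105 .073 .25 90
```

```text
turn [-0.12 -0.06 -0.02] then cm [0.05 0.01 0.06] | now-frame cm [0.05 0.01 0.06] j6 -115.9 t 26.47 w 0.327 z 0.0066 F [0.3 0.2 0. ]
turn [-0.12 -0.06 -0.02] then cm [-17.95  17.21 -24.34] | now-frame cm [-17.92  17.16 -24.39] j6 -115.9 t 26.47 w 0.327 z 0.0066 F [0.3 0.2 0. ]
```

Emit:
carry_out(steps=[{"hand": -1, "dx": 0, "dy": 0, "dz": -2, "ax": 0, "ay": 0, "az": 0}, {"hand": -1, "dx": 0, "dy": 0, "dz": -4, "ax": 0, "ay": 0, "az": 0}, {"hand": -1, "dx": 0, "dy": 0, "dz": -4, "ax": 0, "ay": 0, "az": 0}, {"hand": -1, "dx": 0, "dy": 0, "dz": -4, "ax": 0, "ay": 0, "az": 0}, {"hand": -1, "dx": 0, "dy": 0, "dz": -4, "ax": 0, "ay": 0, "az": 0}, {"hand": -1, "dx": -2, "dy": 2, "dz": -3.5, "ax": 0, "ay": 0, "az": 0}, {"hand": -1, "dx": -2.4, "dy": 2.3, "dz": -2, "ax": 0, "ay": 0, "az": 0}, {"hand": -1, "dx": -2.4, "dy": 2.3, "dz": -1, "ax": 0, "ay": 0, "az": 0}, {"hand": -1, "dx": -2.4, "dy": 2.3, "dz": 0, "ax": 0, "ay": 0, "az": 0}, {"hand": -1, "dx": -2.4, "dy": 2.3, "dz": 0, "ax": 0, "ay": 0, "az": 0}, {"hand": -1, "dx": -2, "dy": 2, "dz": 0, "ax": 0, "ay": 0, "az": 0}, {"hand": -1, "dx": -1, "dy": 1, "dz": 0, "ax": 0, "ay": 0, "az": 0}])

```text
t: 27.47
eef_pos: [0.5802, 0.0467, 0.264]
tcp_rot: [[-1.0, 0.008, 0.009], [0.008, 1.0, -0.001], [-0.009, -0.001, -1.0]]
ft_force: [-1.0, -0.5, -0.1]
grip_width: 0.329
```

```bash
python3 go.py .6105 .073 .214 90
```

```text
turn [-0.04  0.49 -0.44] then cm [-3.03  2.63  5.  ] | now-frame cm [-2.97  2.66  5.02] j6 -94.9 t 27.47 w 0.329 z 0.264 F [-1.  -0.5 -0.1]
```

Emit:
carry_out(steps=[{"hand": -1, "dx": -1, "dy": 1, "dz": 0.6, "ax": 0, "ay": 0.5, "az": -0.4}, {"hand": -1, "dx": -1, "dy": 0.9, "dz": 1, "ax": 0, "ay": 0, "az": 0}, {"hand": -1, "dx": -0.7, "dy": 0.4, "dz": 1, "ax": 0, "ay": 0, "az": 0}, {"hand": -1, "dx": 0, "dy": 0, "dz": 0.8, "ax": 0, "ay": 0, "az": 0}, {"hand": -1, "dx": 0, "dy": 0, "dz": 0.3, "ax": 0, "ay": 0, "az": 0}, {"hand": -1, "dx": 0, "dy": 0, "dz": 0, "ax": 0, "ay": 0, "az": 0}])

```text
t: 27.97
eef_pos: [0.6101, 0.0739, 0.2247]
tcp_rot: [[-1.0, -0.005, 0.0], [-0.005, 1.0, -0.001], [-0.0, -0.001, -1.0]]
ft_force: [-0.3, 0.4, 0.4]
grip_width: 0.325
```

```bash
python3 go.py .6105 .073 .214 90
python3 - <<'E'
from m import *
for th in(135,150): print(th,[(r[0][2:].tolist(),r[2][:2].round(4).tolist()) for r in rounds(snap("top"),th=th)])
E
```

```text
turn [-0.05  0.02  0.28] then cm [-0.04 -0.09  1.07] | now-frame cm [-0.04 -0.09  1.07] j6 -92.8 t 27.97 w 0.325 z 0.2247 F [-0.3  0.4  0.4]
135 [([11, 10, 86], [0.5092, -0.0973]), ([12, 15, 136], [0.4749, -0.1538])]
150 [([12, 10, 101], [0.5089, -0.0981])]
```

Emit:
carry_out(steps=[{"hand": -1, "dx": 0, "dy": -0.1, "dz": 0.6, "ax": 0, "ay": 0, "az": 0}, {"hand": -1, "dx": 0, "dy": 0, "dz": 0.3, "ax": 0, "ay": 0, "az": 0}, {"hand": -1, "dx": 0, "dy": 0, "dz": 0, "ax": 0, "ay": 0, "az": 0}, {"hand": 0, "dx": 0, "dy": 0, "dz": 0, "ax": 0, "ay": 0, "az": 0}, {"hand": 0, "dx": 0, "dy": 0, "dz": 0, "ax": 0, "ay": 0, "az": 0}, {"hand": 0, "dx": 0, "dy": 0, "dz": 0, "ax": 0, "ay": 0, "az": 0}, {"hand": 0, "dx": 0, "dy": 0, "dz": -1.5, "ax": 0, "ay": 0, "az": 0}, {"hand": 0, "dx": 0, "dy": 0, "dz": -2, "ax": 0, "ay": 0, "az": 0}, {"hand": 0, "dx": 0.8, "dy": -1.5, "dz": -1, "ax": 0, "ay": 0, "az": 0}, {"hand": 0, "dx": 1.5, "dy": -2.6, "dz": 0, "ax": 0, "ay": 0, "az": 0}, {"hand": 0, "dx": 1.5, "dy": -2.6, "dz": 0, "ax": 0, "ay": 0, "az": 0}, {"hand": 0, "dx": 1.5, "dy": -2.6, "dz": 0, "ax": 0, "ay": 0, "az": 0}])

```text
t: 29.07
eef_pos: [0.558, -0.021, 0.2667]
tcp_rot: [[-1.0, -0.01, 0.009], [-0.01, 1.0, -0.001], [-0.009, -0.001, -1.0]]
ft_force: [0.2, -0.3, 0.9]
grip_width: 0.5
```

```bash
python3 go.py .5092 -.0978 .08 90
python3 - <<'E'
from m import *
snap("top","m9.png",(190,160,290,260),5)
E
```

```text
turn [-0.05  0.52  0.59] then cm [ 4.88 -7.68 18.67] | now-frame cm [ 5.13 -7.62 18.63] j6 -103.2 t 29.07 w 0.5 z 0.2667 F [ 0.2 -0.3  0.9]
```

Emit:
carry_out(steps=[{"hand": 0, "dx": 1.2, "dy": -2.2, "dz": 1, "ax": 0, "ay": 0.5, "az": 0.5}, {"hand": 0, "dx": 1.3, "dy": -2, "dz": 2, "ax": 0, "ay": 0, "az": 0}, {"hand": 0, "dx": 1.3, "dy": -1.8, "dz": 3, "ax": 0, "ay": 0, "az": 0}, {"hand": 0, "dx": 0.7, "dy": -1.2, "dz": 3, "ax": 0, "ay": 0, "az": 0}, {"hand": 0, "dx": 0.2, "dy": -0.3, "dz": 3, "ax": 0, "ay": 0, "az": 0}, {"hand": 0, "dx": 0, "dy": 0, "dz": 2.5, "ax": 0, "ay": 0, "az": 0}, {"hand": 0, "dx": 0, "dy": 0, "dz": 1.5, "ax": 0, "ay": 0, "az": 0}, {"hand": 0, "dx": 0, "dy": 0, "dz": 0.5, "ax": 0, "ay": 0, "az": 0}, {"hand": 0, "dx": 0, "dy": 0, "dz": 0, "ax": 0, "ay": 0, "az": 0}])

```text
t: 29.87
eef_pos: [0.5107, -0.109, 0.1037]
tcp_rot: [[-1.0, 0.007, 0.015], [0.007, 1.0, -0.01], [-0.015, -0.01, -1.0]]
ft_force: [-0.2, -0.3, 0.6]
grip_width: 0.5
```

```bash
python3 go.py .5092 -.0978 .045 90
```

```text
turn [-0.58  0.84 -0.42] then cm [0.15 1.12 5.87] | now-frame cm [0.24 1.17 5.86] j6 -112.5 t 29.87 w 0.5 z 0.1037 F [-0.2 -0.3  0.6]
```

Emit:
carry_out(steps=[{"hand": 0, "dx": 0.1, "dy": 0.8, "dz": 0.8, "ax": -0.5, "ay": 0.8, "az": -0.4}, {"hand": 0, "dx": 0, "dy": 0.2, "dz": 1.5, "ax": 0, "ay": 0, "az": 0}, {"hand": 0, "dx": 0, "dy": 0, "dz": 1.5, "ax": 0, "ay": 0, "az": 0}, {"hand": 0, "dx": 0, "dy": 0, "dz": 1, "ax": 0, "ay": 0, "az": 0}, {"hand": 0, "dx": 0, "dy": 0, "dz": 0.4, "ax": 0, "ay": 0, "az": 0}, {"hand": 0, "dx": 0, "dy": 0, "dz": 0, "ax": 0, "ay": 0, "az": 0}])

```text
t: 30.37
eef_pos: [0.5162, -0.0981, 0.0562]
tcp_rot: [[-1.0, -0.003, 0.011], [-0.003, 1.0, -0.004], [-0.011, -0.004, -1.0]]
ft_force: [-0.2, -0.5, 0.5]
grip_width: 0.502
```

```bash
python3 go.py .5092 -.0978 .006 90
```

```text
turn [-0.24  0.63  0.17] then cm [0.7  0.03 5.02] | now-frame cm [0.75 0.05 5.01] j6 -112.0 t 30.37 w 0.502 z 0.0562 F [-0.2 -0.5  0.5]
```

Emit:
carry_out(steps=[{"hand": 0, "dx": 0.6, "dy": 0, "dz": 0.4, "ax": -0.2, "ay": 0.6, "az": 0}, {"hand": 0, "dx": 0.1, "dy": 0, "dz": 1, "ax": 0, "ay": 0.1, "az": 0}, {"hand": 0, "dx": 0, "dy": 0, "dz": 1, "ax": 0, "ay": 0, "az": 0}, {"hand": 0, "dx": 0, "dy": 0, "dz": 1, "ax": 0, "ay": 0, "az": 0}, {"hand": 0, "dx": 0, "dy": 0, "dz": 0.9, "ax": 0, "ay": 0, "az": 0}, {"hand": 0, "dx": 0, "dy": 0, "dz": 0.3, "ax": 0, "ay": 0, "az": 0}, {"hand": -1, "dx": 0, "dy": 0, "dz": 0, "ax": 0, "ay": 0, "az": 0}, {"hand": -1, "dx": 0, "dy": 0, "dz": 0, "ax": 0, "ay": 0, "az": 0}, {"hand": -1, "dx": 0, "dy": 0, "dz": 0, "ax": 0, "ay": 0, "az": 0}, {"hand": -1, "dx": 0, "dy": 0, "dz": 0, "ax": 0, "ay": 0, "az": 0}, {"hand": -1, "dx": 0, "dy": 0, "dz": 0, "ax": 0, "ay": 0, "az": 0}])

```text
t: 31.28
eef_pos: [0.5113, -0.099, 0.0088]
tcp_rot: [[-1.0, -0.003, 0.002], [-0.003, 1.0, -0.002], [-0.002, -0.002, -1.0]]
ft_force: [0.0, 0.1, -0.4]
grip_width: 0.326
```

```bash
python3 go.py .6105 .073 .26 90
```

```text
turn [-0.11  0.13  0.18] then cm [ -9.92  17.2  -25.12] | now-frame cm [-10.03  17.12 -25.13] j6 -112.2 t 31.28 w 0.326 z 0.0088 F [ 0.   0.1 -0.4]
```

Emit:
carry_out(steps=[{"hand": -1, "dx": 0, "dy": 0, "dz": -2, "ax": 0, "ay": 0, "az": 0}, {"hand": -1, "dx": 0, "dy": 0, "dz": -4, "ax": 0, "ay": 0, "az": 0}, {"hand": -1, "dx": 0, "dy": 0, "dz": -4, "ax": 0, "ay": 0, "az": 0}, {"hand": -1, "dx": 0, "dy": 0, "dz": -4, "ax": 0, "ay": 0, "az": 0}, {"hand": -1, "dx": 0, "dy": 0, "dz": -4, "ax": 0, "ay": 0, "az": 0}, {"hand": -1, "dx": 0, "dy": 0.5, "dz": -4, "ax": 0, "ay": 0, "az": 0}, {"hand": -1, "dx": -1.2, "dy": 2.5, "dz": -2, "ax": 0, "ay": 0, "az": 0}, {"hand": -1, "dx": -1.7, "dy": 3, "dz": 0, "ax": 0, "ay": 0, "az": 0}, {"hand": -1, "dx": -1.7, "dy": 3, "dz": 0, "ax": 0, "ay": 0, "az": 0}, {"hand": -1, "dx": -1.7, "dy": 3, "dz": 0, "ax": 0, "ay": 0, "az": 0}, {"hand": -1, "dx": -1.5, "dy": 2.5, "dz": 0, "ax": 0, "ay": 0, "az": 0}, {"hand": -1, "dx": -0.8, "dy": 1.2, "dz": 0, "ax": 0, "ay": 0, "az": 0}])

```text
t: 32.28
eef_pos: [0.5988, 0.0624, 0.2655]
tcp_rot: [[-1.0, 0.005, 0.011], [0.005, 1.0, -0.002], [-0.011, -0.001, -1.0]]
ft_force: [-0.1, -0.3, 0.0]
grip_width: 0.325
```

```bash
python3 go.py .609 .073 .216 90
```

```text
turn [-0.09  0.63 -0.31] then cm [-1.02  1.06  4.95] | now-frame cm [-0.96  1.07  4.96] j6 -93.4 t 32.28 w 0.325 z 0.2655 F [-0.1 -0.3  0. ]
```

Emit:
carry_out(steps=[{"hand": -1, "dx": -0.7, "dy": 0.6, "dz": 0.8, "ax": 0, "ay": 0.6, "az": -0.3}, {"hand": -1, "dx": -0.4, "dy": 0.2, "dz": 1.2, "ax": 0, "ay": 0, "az": 0}, {"hand": -1, "dx": 0, "dy": 0, "dz": 1.2, "ax": 0, "ay": 0, "az": 0}, {"hand": -1, "dx": 0, "dy": 0, "dz": 0.6, "ax": 0, "ay": 0, "az": 0}, {"hand": -1, "dx": 0, "dy": 0, "dz": 0, "ax": 0, "ay": 0, "az": 0}])

```text
t: 32.7
eef_pos: [0.6105, 0.0722, 0.2239]
tcp_rot: [[-1.0, -0.004, -0.001], [-0.004, 1.0, -0.003], [0.001, -0.003, -1.0]]
ft_force: [0.1, -0.0, 0.4]
grip_width: 0.32
```

```bash
python3 go.py .612 .073 .216 90
```

```text
turn [-0.15 -0.03  0.22] then cm [-0.15  0.08  0.79] | now-frame cm [-0.15  0.08  0.79] j6 -92.8 t 32.7 w 0.32 z 0.2239 F [ 0.1 -0.   0.4]
```

Emit:
carry_out(steps=[{"hand": -1, "dx": -0.1, "dy": 0.1, "dz": 0.5, "ax": 0, "ay": 0, "az": 0}, {"hand": -1, "dx": 0, "dy": 0, "dz": 0.2, "ax": 0, "ay": 0, "az": 0}, {"hand": -1, "dx": 0, "dy": 0, "dz": 0, "ax": 0, "ay": 0, "az": 0}, {"hand": 0, "dx": 0, "dy": 0, "dz": 0, "ax": 0, "ay": 0, "az": 0}, {"hand": 0, "dx": 0, "dy": 0, "dz": 0, "ax": 0, "ay": 0, "az": 0}, {"hand": 0, "dx": 0, "dy": 0, "dz": 0, "ax": 0, "ay": 0, "az": 0}, {"hand": 0, "dx": 0, "dy": 0, "dz": -1.5, "ax": 0, "ay": 0, "az": 0}, {"hand": 0, "dx": 0, "dy": 0, "dz": -2, "ax": 0, "ay": 0, "az": 0}, {"hand": 0, "dx": 1, "dy": -1.6, "dz": -1, "ax": 0, "ay": 0, "az": 0}, {"hand": 0, "dx": 1.8, "dy": -2.9, "dz": 0, "ax": 0, "ay": 0, "az": 0}, {"hand": 0, "dx": 1.8, "dy": -2.9, "dz": 0, "ax": 0, "ay": 0, "az": 0}, {"hand": 0, "dx": 1.8, "dy": -2.9, "dz": 0, "ax": 0, "ay": 0, "az": 0}])

```text
t: 33.7
eef_pos: [0.5476, -0.0315, 0.2661]
tcp_rot: [[-1.0, -0.009, 0.004], [-0.009, 1.0, -0.003], [-0.004, -0.003, -1.0]]
ft_force: [0.4, -1.0, 0.0]
grip_width: 0.499
```

```bash
python3 go.py .4712 -.153 .09 90
python3 - <<'E'
from m import *
c=snap("side","m10.png",(200,110,400,290),3.5)
E
```

```text
turn [-0.18  0.25  0.5 ] then cm [  7.64 -12.15  17.61] | now-frame cm [  7.82 -12.02  17.61] j6 -104.3 t 33.7 w 0.499 z 0.2661 F [ 0.4 -1.   0. ]
```

View pics/m10.png

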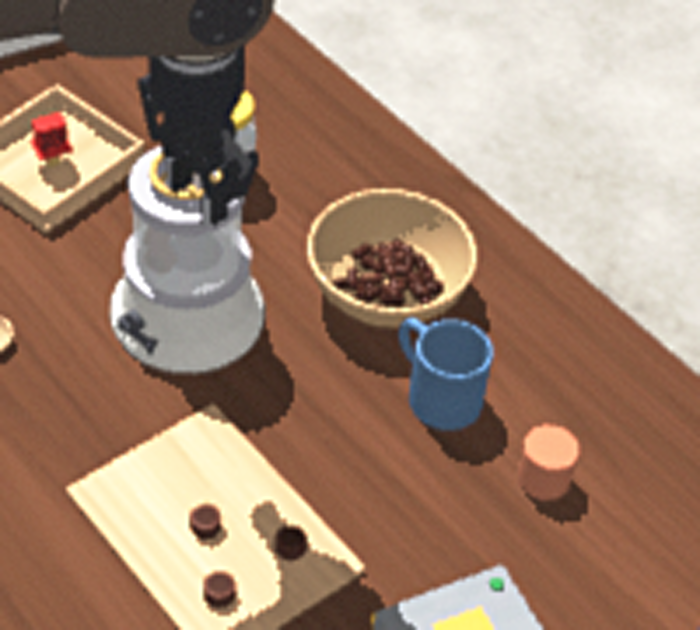

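Three rounds left on the board, at crop (205,520), (219,588) and (290,541); no strays, so both dropped rounds went in. Checking that the positions are unchanged.

Run:
```python
from h import *
c=snap("side")
for u,v in((205,520),(219,588),(290,541)): print(back(c,200+u/3.5,110+v/3.5,.018).round(3))
```

```text
[ 0.474 -0.152  0.018]
[ 0.443 -0.217  0.018]
[ 0.523 -0.215  0.018]
```

Emit:
carry_out(steps=[{"hand": 0, "dx": 1.5, "dy": -2.5, "dz": 1, "ax": 0, "ay": 0.3, "az": 0.5}, {"hand": 0, "dx": 1.7, "dy": -2.8, "dz": 2, "ax": 0, "ay": 0, "az": 0}, {"hand": 0, "dx": 1.7, "dy": -2.8, "dz": 3, "ax": 0, "ay": 0, "az": 0}, {"hand": 0, "dx": 1.3, "dy": -2, "dz": 3, "ax": 0, "ay": 0, "az": 0}, {"hand": 0, "dx": 0.7, "dy": -0.8, "dz": 3, "ax": 0, "ay": 0, "az": 0}, {"hand": 0, "dx": 0.2, "dy": 0, "dz": 2.5, "ax": 0, "ay": 0.2, "az": 0}, {"hand": 0, "dx": 0.2, "dy": 0, "dz": 1.5, "ax": 0, "ay": 0.2, "az": 0}, {"hand": 0, "dx": 0, "dy": 0, "dz": 0.5, "ax": 0, "ay": 0, "az": 0}, {"hand": 0, "dx": 0, "dy": 0, "dz": 0, "ax": 0, "ay": 0, "az": 0}])

```text
t: 34.55
eef_pos: [0.478, -0.1485, 0.1044]
tcp_rot: [[-1.0, 0.007, 0.012], [0.007, 1.0, -0.009], [-0.013, -0.009, -1.0]]
ft_force: [-0.6, 1.0, 0.1]
grip_width: 0.5
```

```bash
python3 go.py .4712 -.153 .045 90
```

```text
turn [-0.53  0.71 -0.41] then cm [ 0.68 -0.45  5.94] | now-frame cm [ 0.75 -0.4   5.94] j6 -118.3 t 34.55 w 0.5 z 0.1044 F [-0.6  1.   0.1]
```

Emit:
carry_out(steps=[{"hand": 0, "dx": 0.5, "dy": -0.3, "dz": 0.8, "ax": -0.5, "ay": 0.7, "az": -0.4}, {"hand": 0, "dx": 0.15, "dy": 0, "dz": 1.5, "ax": 0, "ay": 0.2, "az": 0}, {"hand": 0, "dx": 0.15, "dy": 0, "dz": 1.5, "ax": 0, "ay": 0.2, "az": 0}, {"hand": 0, "dx": 0.1, "dy": 0, "dz": 1, "ax": 0, "ay": 0.1, "az": 0}, {"hand": 0, "dx": 0, "dy": 0, "dz": 0.4, "ax": 0, "ay": 0, "az": 0}, {"hand": 0, "dx": 0, "dy": 0, "dz": 0, "ax": 0, "ay": 0, "az": 0}])

```text
t: 35.05
eef_pos: [0.4753, -0.1537, 0.057]
tcp_rot: [[-1.0, -0.006, 0.002], [-0.006, 1.0, -0.006], [-0.002, -0.006, -1.0]]
ft_force: [-0.5, -0.6, 0.3]
grip_width: 0.498
```

```bash
python3 go.py .4725 -.153 .006 90
```

```text
turn [-0.34  0.13  0.32] then cm [0.28 0.07 5.1 ] | now-frame cm [0.29 0.11 5.1 ] j6 -119.6 t 35.05 w 0.498 z 0.057 F [-0.5 -0.6  0.3]
```

Emit:
carry_out(steps=[{"hand": 0, "dx": 0.3, "dy": 0.1, "dz": 0.5, "ax": -0.2, "ay": 0.2, "az": 0}, {"hand": 0, "dx": 0.1, "dy": 0, "dz": 1.1, "ax": 0, "ay": 0.1, "az": 0}, {"hand": 0, "dx": 0, "dy": 0, "dz": 1.1, "ax": 0, "ay": 0, "az": 0}, {"hand": 0, "dx": 0, "dy": 0, "dz": 1.1, "ax": 0, "ay": 0, "az": 0}, {"hand": 0, "dx": 0, "dy": 0, "dz": 0.8, "ax": 0, "ay": 0, "az": 0}, {"hand": 0, "dx": 0, "dy": 0, "dz": 0.3, "ax": 0, "ay": 0, "az": 0}, {"hand": -1, "dx": 0, "dy": 0, "dz": 0, "ax": 0, "ay": 0, "az": 0}, {"hand": -1, "dx": 0, "dy": 0, "dz": 0, "ax": 0, "ay": 0, "az": 0}, {"hand": -1, "dx": 0, "dy": 0, "dz": 0, "ax": 0, "ay": 0, "az": 0}, {"hand": -1, "dx": 0, "dy": 0, "dz": 0, "ax": 0, "ay": 0, "az": 0}, {"hand": -1, "dx": 0, "dy": 0, "dz": 0, "ax": 0, "ay": 0, "az": 0}])

```text
t: 35.97
eef_pos: [0.4737, -0.1541, 0.0062]
tcp_rot: [[-1.0, -0.007, 0.001], [-0.007, 1.0, -0.005], [-0.001, -0.005, -1.0]]
ft_force: [-0.2, -1.0, 0.3]
grip_width: 0.331
```

```bash
python3 go.py .6105 .073 .26 90
```

```text
turn [-0.26  0.07  0.38] then cm [-13.68  22.71 -25.38] | now-frame cm [-13.86  22.5  -25.47] j6 -119.8 t 35.97 w 0.331 z 0.0062 F [-0.2 -1.   0.3]
```

Emit:
carry_out(steps=[{"hand": -1, "dx": 0, "dy": 0, "dz": -2, "ax": 0, "ay": 0, "az": 0}, {"hand": -1, "dx": 0, "dy": 0, "dz": -4, "ax": 0, "ay": 0, "az": 0}, {"hand": -1, "dx": 0, "dy": 0, "dz": -4, "ax": 0, "ay": 0, "az": 0}, {"hand": -1, "dx": 0, "dy": 0, "dz": -4, "ax": 0, "ay": 0, "az": 0}, {"hand": -1, "dx": -0.5, "dy": 1, "dz": -4, "ax": 0, "ay": 0, "az": 0}, {"hand": -1, "dx": -1.5, "dy": 2.4, "dz": -3.5, "ax": 0, "ay": 0, "az": 0}, {"hand": -1, "dx": -2, "dy": 3.2, "dz": -2, "ax": 0, "ay": 0, "az": 0}, {"hand": -1, "dx": -2, "dy": 3.2, "dz": -0.5, "ax": 0, "ay": 0, "az": 0}, {"hand": -1, "dx": -2, "dy": 3.2, "dz": 0, "ax": 0, "ay": 0, "az": 0}, {"hand": -1, "dx": -2, "dy": 3.2, "dz": 0, "ax": 0, "ay": 0, "az": 0}, {"hand": -1, "dx": -1.8, "dy": 3, "dz": 0, "ax": 0, "ay": 0, "az": 0}, {"hand": -1, "dx": -1.2, "dy": 2, "dz": 0, "ax": 0, "ay": 0, "az": 0}])

```text
t: 36.97
eef_pos: [0.6045, 0.0619, 0.2585]
tcp_rot: [[-1.0, 0.004, 0.012], [0.004, 1.0, -0.003], [-0.013, -0.003, -1.0]]
ft_force: [0.4, -0.6, -0.5]
grip_width: 0.325
```

```bash
python3 go.py .611 .073 .214 90
```

```text
turn [-0.19  0.72 -0.25] then cm [-0.65  1.11  4.45] | now-frame cm [-0.58  1.13  4.45] j6 -93.4 t 36.97 w 0.325 z 0.2585 F [ 0.4 -0.6 -0.5]
```

Emit:
carry_out(steps=[{"hand": -1, "dx": -0.4, "dy": 0.6, "dz": 0.5, "ax": 0, "ay": 0.7, "az": -0.2}, {"hand": -1, "dx": -0.2, "dy": 0.3, "dz": 1.2, "ax": 0, "ay": 0, "az": 0}, {"hand": -1, "dx": 0, "dy": 0, "dz": 1.2, "ax": 0, "ay": 0, "az": 0}, {"hand": -1, "dx": 0, "dy": 0, "dz": 0.7, "ax": 0, "ay": 0, "az": 0}, {"hand": -1, "dx": 0, "dy": 0, "dz": 0.2, "ax": 0, "ay": 0, "az": 0}, {"hand": -1, "dx": 0, "dy": 0, "dz": 0, "ax": 0, "ay": 0, "az": 0}])

```text
t: 37.47
eef_pos: [0.6098, 0.0728, 0.2144]
tcp_rot: [[-1.0, -0.003, -0.004], [-0.003, 1.0, -0.004], [0.004, -0.004, -1.0]]
ft_force: [-0.1, -0.2, 0.1]
grip_width: 0.327
```

```bash
python3 go.py .611 .073 .214 90
```

```text
turn [-0.22 -0.25  0.19] then cm [-0.12  0.02  0.04] | now-frame cm [-0.12  0.02  0.04] j6 -92.7 t 37.47 w 0.327 z 0.2144 F [-0.1 -0.2  0.1]
```

Emit:
carry_out(steps=[{"hand": 0, "dx": 0, "dy": 0, "dz": 0, "ax": 0, "ay": 0, "az": 0}, {"hand": 0, "dx": 0, "dy": 0, "dz": 0, "ax": 0, "ay": 0, "az": 0}, {"hand": 0, "dx": 0, "dy": 0, "dz": 0, "ax": 0, "ay": 0, "az": 0}, {"hand": 0, "dx": 0, "dy": 0, "dz": -1.5, "ax": 0, "ay": 0, "az": 0}, {"hand": 0, "dx": 0, "dy": 0, "dz": -2, "ax": 0, "ay": 0, "az": 0}, {"hand": 0, "dx": 1, "dy": -1.7, "dz": -1, "ax": 0, "ay": 0, "az": 0}, {"hand": 0, "dx": 1.8, "dy": -3, "dz": 0, "ax": 0, "ay": 0, "az": 0}, {"hand": 0, "dx": 1.8, "dy": -3, "dz": 0, "ax": 0, "ay": 0, "az": 0}, {"hand": 0, "dx": 1.8, "dy": -3, "dz": 0, "ax": 0, "ay": 0, "az": 0}, {"hand": 0, "dx": 1.8, "dy": -3, "dz": 0, "ax": 0, "ay": 0, "az": 0}, {"hand": 0, "dx": 1.8, "dy": -3, "dz": 1.5, "ax": 0, "ay": 0, "az": 0}, {"hand": 0, "dx": 1.8, "dy": -3, "dz": 2.5, "ax": 0, "ay": 0, "az": 0}])

```text
t: 38.47
eef_pos: [0.4944, -0.1333, 0.2349]
tcp_rot: [[-1.0, -0.008, 0.02], [-0.008, 1.0, -0.013], [-0.02, -0.013, -1.0]]
ft_force: [1.3, -0.2, -0.5]
grip_width: 0.503
```

```bash
python3 go.py .441 -.2175 .09 90
```

```text
turn [-0.75  1.16  0.46] then cm [ 5.34 -8.42 14.49] | now-frame cm [ 5.7  -8.18 14.48] j6 -116.8 t 38.47 w 0.503 z 0.2349 F [ 1.3 -0.2 -0.5]
```

Emit:
carry_out(steps=[{"hand": 0, "dx": 1.3, "dy": -2.2, "dz": 2.5, "ax": -0.7, "ay": 1.1, "az": 0.4}, {"hand": 0, "dx": 1.2, "dy": -2, "dz": 3, "ax": 0, "ay": 0.1, "az": 0}, {"hand": 0, "dx": 1.1, "dy": -1.7, "dz": 3, "ax": 0, "ay": 0.1, "az": 0}, {"hand": 0, "dx": 0.6, "dy": -0.6, "dz": 2.5, "ax": 0, "ay": 0.1, "az": 0}, {"hand": 0, "dx": 0.3, "dy": -0.2, "dz": 1.5, "ax": 0, "ay": 0.1, "az": 0}, {"hand": 0, "dx": 0, "dy": 0, "dz": 0.5, "ax": 0, "ay": 0, "az": 0}, {"hand": 0, "dx": 0, "dy": 0, "dz": 0, "ax": 0, "ay": 0, "az": 0}, {"hand": 0, "dx": 0, "dy": 0, "dz": 0, "ax": 0, "ay": 0, "az": 0}])

```text
t: 39.13
eef_pos: [0.4452, -0.2129, 0.1047]
tcp_rot: [[-1.0, 0.012, 0.003], [0.012, 1.0, -0.009], [-0.003, -0.008, -1.0]]
ft_force: [0.7, -0.2, 0.4]
grip_width: 0.5
```

```bash
python3 go.py .441 -.2175 .045 90
```

```text
turn [-0.49  0.16 -0.7 ] then cm [ 0.42 -0.46  5.97] | now-frame cm [ 0.44 -0.41  5.97] j6 -126.3 t 39.13 w 0.5 z 0.1047 F [ 0.7 -0.2  0.4]
```

Emit:
carry_out(steps=[{"hand": 0, "dx": 0.4, "dy": -0.4, "dz": 0.8, "ax": -0.4, "ay": 0.2, "az": -0.6}, {"hand": 0, "dx": 0.1, "dy": 0, "dz": 1.5, "ax": 0, "ay": 0.2, "az": 0}, {"hand": 0, "dx": 0.1, "dy": 0, "dz": 1.5, "ax": 0, "ay": 0.2, "az": 0}, {"hand": 0, "dx": 0.1, "dy": 0, "dz": 1, "ax": 0, "ay": 0.1, "az": 0}, {"hand": 0, "dx": 0, "dy": 0, "dz": 0.4, "ax": 0, "ay": 0, "az": 0}, {"hand": 0, "dx": 0, "dy": 0, "dz": 0, "ax": 0, "ay": 0, "az": 0}])

```text
t: 39.63
eef_pos: [0.4472, -0.2204, 0.0622]
tcp_rot: [[-1.0, -0.004, 0.008], [-0.004, 1.0, -0.014], [-0.008, -0.014, -1.0]]
ft_force: [-0.2, -0.0, -0.1]
grip_width: 0.503
```

```bash
python3 go.py .441 -.2175 .006 90
```

```text
turn [-0.82  0.46  0.22] then cm [0.62 0.29 5.62] | now-frame cm [0.66 0.38 5.61] j6 -127.7 t 39.63 w 0.503 z 0.0622 F [-0.2 -0.  -0.1]
```

Emit:
carry_out(steps=[{"hand": 0, "dx": 0.6, "dy": 0.3, "dz": 0.4, "ax": -0.7, "ay": 0.5, "az": 0}, {"hand": 0, "dx": 0.1, "dy": 0, "dz": 1.1, "ax": 0, "ay": 0.1, "az": 0}, {"hand": 0, "dx": 0.1, "dy": 0, "dz": 1.1, "ax": 0, "ay": 0.1, "az": 0}, {"hand": 0, "dx": 0, "dy": 0, "dz": 1.1, "ax": 0, "ay": 0, "az": 0}, {"hand": 0, "dx": 0, "dy": 0, "dz": 1, "ax": 0, "ay": 0, "az": 0}, {"hand": 0, "dx": 0, "dy": 0, "dz": 0.6, "ax": 0, "ay": 0, "az": 0}, {"hand": 0, "dx": 0, "dy": 0, "dz": 0, "ax": 0, "ay": 0, "az": 0}, {"hand": -1, "dx": 0, "dy": 0, "dz": 0, "ax": 0, "ay": 0, "az": 0}, {"hand": -1, "dx": 0, "dy": 0, "dz": 0, "ax": 0, "ay": 0, "az": 0}, {"hand": -1, "dx": 0, "dy": 0, "dz": 0, "ax": 0, "ay": 0, "az": 0}, {"hand": -1, "dx": 0, "dy": 0, "dz": 0, "ax": 0, "ay": 0, "az": 0}, {"hand": -1, "dx": 0, "dy": 0, "dz": 0, "ax": 0, "ay": 0, "az": 0}])

```text
t: 40.63
eef_pos: [0.4408, -0.2185, 0.0068]
tcp_rot: [[-1.0, -0.005, -0.001], [-0.005, 1.0, -0.004], [0.001, -0.004, -1.0]]
ft_force: [0.1, 0.0, 0.4]
grip_width: 0.324
```

```bash
python3 go.py .6105 .073 .26 90
```

```text
turn [-0.23 -0.07  0.28] then cm [-16.97  29.15 -25.32] | now-frame cm [-17.09  28.96 -25.46] j6 -128.2 t 40.63 w 0.324 z 0.0068 F [0.1 0.  0.4]
```

Emit:
carry_out(steps=[{"hand": -1, "dx": 0, "dy": 0, "dz": -2, "ax": 0, "ay": 0, "az": 0}, {"hand": -1, "dx": 0, "dy": 0, "dz": -4, "ax": 0, "ay": 0, "az": 0}, {"hand": -1, "dx": 0, "dy": 0, "dz": -4, "ax": 0, "ay": 0, "az": 0}, {"hand": -1, "dx": -0.5, "dy": 1, "dz": -4, "ax": 0, "ay": 0, "az": 0}, {"hand": -1, "dx": -1.2, "dy": 2, "dz": -3.6, "ax": 0, "ay": 0, "az": 0}, {"hand": -1, "dx": -1.7, "dy": 3, "dz": -3, "ax": 0, "ay": 0, "az": 0}, {"hand": -1, "dx": -2, "dy": 3.4, "dz": -2, "ax": 0, "ay": 0, "az": 0}, {"hand": -1, "dx": -2, "dy": 3.4, "dz": -1.5, "ax": 0, "ay": 0, "az": 0}, {"hand": -1, "dx": -2, "dy": 3.4, "dz": -0.5, "ax": 0, "ay": 0, "az": 0}, {"hand": -1, "dx": -2, "dy": 3.4, "dz": 0, "ax": 0, "ay": 0, "az": 0}, {"hand": -1, "dx": -2, "dy": 3.4, "dz": 0, "ax": 0, "ay": 0, "az": 0}, {"hand": -1, "dx": -1.8, "dy": 3, "dz": 0, "ax": 0, "ay": 0, "az": 0}])

```text
t: 41.63
eef_pos: [0.5922, 0.0403, 0.2633]
tcp_rot: [[-1.0, 0.009, 0.013], [0.008, 1.0, -0.004], [-0.013, -0.004, -1.0]]
ft_force: [1.2, 0.2, -0.0]
grip_width: 0.328
```

```bash
python3 go.py .611 .073 .214 90
```

```text
turn [-0.23  0.75 -0.49] then cm [-1.88  3.27  4.93] | now-frame cm [-1.78  3.3   4.95] j6 -95.3 t 41.63 w 0.328 z 0.2633 F [ 1.2  0.2 -0. ]
```

Emit:
carry_out(steps=[{"hand": -1, "dx": -0.9, "dy": 1.7, "dz": 0.4, "ax": 0, "ay": 0.7, "az": -0.4}, {"hand": -1, "dx": -0.5, "dy": 0.8, "dz": 0.8, "ax": 0, "ay": 0, "az": 0}, {"hand": -1, "dx": -0.2, "dy": 0.3, "dz": 1.2, "ax": 0, "ay": 0, "az": 0}, {"hand": -1, "dx": 0, "dy": 0, "dz": 1.2, "ax": 0, "ay": 0, "az": 0}, {"hand": -1, "dx": 0, "dy": 0, "dz": 0.6, "ax": 0, "ay": 0, "az": 0}, {"hand": -1, "dx": 0, "dy": 0, "dz": 0.2, "ax": 0, "ay": 0, "az": 0}, {"hand": -1, "dx": 0, "dy": 0, "dz": 0, "ax": 0, "ay": 0, "az": 0}])

```text
t: 42.22
eef_pos: [0.6089, 0.073, 0.2141]
tcp_rot: [[-1.0, -0.004, -0.0], [-0.004, 1.0, -0.004], [0.0, -0.004, -1.0]]
ft_force: [0.1, -0.6, 0.1]
grip_width: 0.329
```

```bash
python3 go.py .611 .073 .214 90
```

```text
turn [-0.22 -0.02  0.23] then cm [-0.21 -0.    0.01] | now-frame cm [-0.21 -0.    0.01] j6 -92.7 t 42.22 w 0.329 z 0.2141 F [ 0.1 -0.6  0.1]
```

Emit:
carry_out(steps=[{"hand": 0, "dx": 0, "dy": 0, "dz": 0, "ax": 0, "ay": 0, "az": 0}, {"hand": 0, "dx": 0, "dy": 0, "dz": 0, "ax": 0, "ay": 0, "az": 0}, {"hand": 0, "dx": 0, "dy": 0, "dz": 0, "ax": 0, "ay": 0, "az": 0}, {"hand": 0, "dx": 0, "dy": 0, "dz": -1.5, "ax": 0, "ay": 0, "az": 0}, {"hand": 0, "dx": 0, "dy": 0, "dz": -2, "ax": 0, "ay": 0, "az": 0}, {"hand": 0, "dx": 0.5, "dy": -1.7, "dz": -1, "ax": 0, "ay": 0, "az": 0}, {"hand": 0, "dx": 1, "dy": -3.2, "dz": 0, "ax": 0, "ay": 0, "az": 0}, {"hand": 0, "dx": 1, "dy": -3.2, "dz": 0, "ax": 0, "ay": 0, "az": 0}, {"hand": 0, "dx": 1, "dy": -3.2, "dz": 0, "ax": 0, "ay": 0, "az": 0}, {"hand": 0, "dx": 1, "dy": -3.2, "dz": 0, "ax": 0, "ay": 0, "az": 0}, {"hand": 0, "dx": 1, "dy": -3.2, "dz": 1.5, "ax": 0, "ay": 0, "az": 0}, {"hand": 0, "dx": 1, "dy": -3.2, "dz": 2.5, "ax": 0, "ay": 0, "az": 0}])

```text
t: 43.22
eef_pos: [0.5482, -0.1452, 0.2361]
tcp_rot: [[-1.0, -0.008, 0.026], [-0.009, 1.0, -0.012], [-0.026, -0.013, -1.0]]
ft_force: [1.4, 0.3, 0.2]
grip_width: 0.502
```

```bash
python3 go.py .5215 -.2155 .09 90
python3 - <<'E'
from m import *
c=snap("side"); p=proj(c,[.5208,-.2158,.0165]).astype(int); r=(p[0]-14,p[1]-12,p[0]+14,p[1]+12)
for th in(90,110): print(p,[(q[0][2:],q[2]) for q in rounds(c,roi=r,th=th)])
print([(q[0][2:],q[2]) for q in rounds(snap("top"))])
E
```

```text
turn [-0.72  1.48  0.49] then cm [ 2.67 -7.03 14.61] | now-frame cm [ 3.11 -6.83 14.62] j6 -115.6 t 43.22 w 0.502 z 0.2361 F [1.4 0.3 0.2]
[282 265] []
[282 265] []
[]
```

Run:
```python
from h import *
snap("side","m11.png",(200,130,330,300),4.5)
```

```text
(no output)
```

View pics/m11.png

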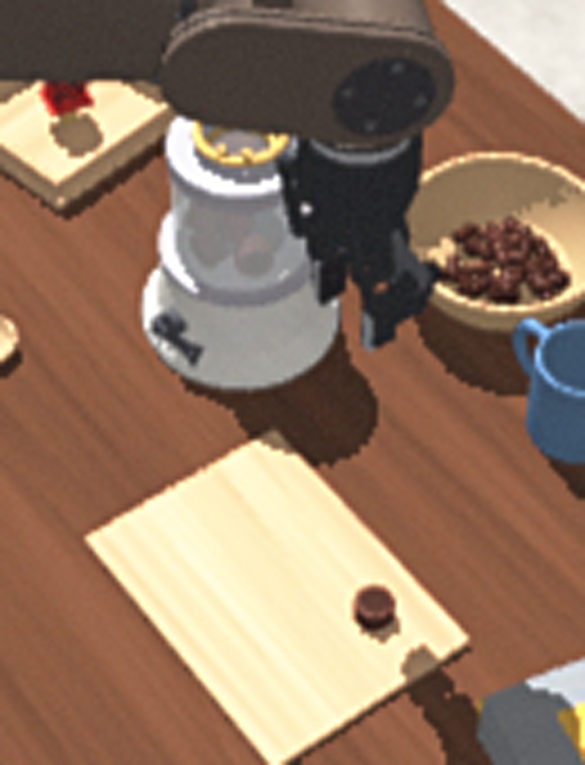

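Brown rounds show through the hopper; the last one is at crop (375,607), which matches the earlier position. Fetching it.

Emit:
carry_out(steps=[{"hand": 0, "dx": 0.7, "dy": -1.9, "dz": 2.5, "ax": -0.7, "ay": 1.4, "az": 0.4}, {"hand": 0, "dx": 0.7, "dy": -1.8, "dz": 3, "ax": 0, "ay": 0.1, "az": 0}, {"hand": 0, "dx": 0.6, "dy": -1.3, "dz": 3, "ax": 0, "ay": 0.1, "az": 0}, {"hand": 0, "dx": 0.3, "dy": -0.4, "dz": 2.5, "ax": 0, "ay": 0.1, "az": 0}, {"hand": 0, "dx": 0.2, "dy": 0, "dz": 1.5, "ax": 0, "ay": 0.1, "az": 0}, {"hand": 0, "dx": 0, "dy": 0, "dz": 0.5, "ax": 0, "ay": 0, "az": 0}, {"hand": 0, "dx": 0, "dy": 0, "dz": 0, "ax": 0, "ay": 0, "az": 0}, {"hand": 0, "dx": 0, "dy": 0, "dz": 0, "ax": 0, "ay": 0, "az": 0}])

```text
t: 44.03
eef_pos: [0.5301, -0.1981, 0.1094]
tcp_rot: [[-1.0, -0.002, 0.005], [-0.002, 1.0, -0.002], [-0.005, -0.002, -1.0]]
ft_force: [-0.4, -0.7, -0.1]
grip_width: 0.502
```

```bash
python3 go.py .522 -.2155 .045 90
```

```text
turn [-0.13  0.31  0.13] then cm [ 0.81 -1.74  6.44] | now-frame cm [ 0.85 -1.73  6.44] j6 -120.9 t 44.03 w 0.502 z 0.1094 F [-0.4 -0.7 -0.1]
```

Emit:
carry_out(steps=[{"hand": 0, "dx": 0.5, "dy": -1.1, "dz": 0.6, "ax": 0, "ay": 0.3, "az": 0}, {"hand": 0, "dx": 0.2, "dy": -0.4, "dz": 1.5, "ax": 0, "ay": 0.2, "az": 0}, {"hand": 0, "dx": 0.2, "dy": 0, "dz": 1.5, "ax": 0, "ay": 0.2, "az": 0}, {"hand": 0, "dx": 0.1, "dy": 0, "dz": 1, "ax": 0, "ay": 0.1, "az": 0}, {"hand": 0, "dx": 0, "dy": 0, "dz": 0.4, "ax": 0, "ay": 0, "az": 0}, {"hand": 0, "dx": 0, "dy": 0, "dz": 0, "ax": 0, "ay": 0, "az": 0}])

```text
t: 44.53
eef_pos: [0.525, -0.2169, 0.0629]
tcp_rot: [[-1.0, -0.005, 0.003], [-0.005, 1.0, -0.01], [-0.003, -0.01, -1.0]]
ft_force: [-0.0, 0.8, -0.9]
grip_width: 0.503
```

```bash
python3 go.py .522 -.2155 .006 90
```

```text
turn [-0.58  0.15  0.29] then cm [0.3  0.14 5.69] | now-frame cm [0.31 0.2  5.68] j6 -122.5 t 44.53 w 0.503 z 0.0629 F [-0.   0.8 -0.9]
```

Emit:
carry_out(steps=[{"hand": 0, "dx": 0.3, "dy": 0.1, "dz": 0.4, "ax": -0.5, "ay": 0.2, "az": 0}, {"hand": 0, "dx": 0.1, "dy": 0, "dz": 1.1, "ax": 0, "ay": 0.1, "az": 0}, {"hand": 0, "dx": 0.1, "dy": 0, "dz": 1.1, "ax": 0, "ay": 0.1, "az": 0}, {"hand": 0, "dx": 0, "dy": 0, "dz": 1.1, "ax": 0, "ay": 0, "az": 0}, {"hand": 0, "dx": 0, "dy": 0, "dz": 1, "ax": 0, "ay": 0, "az": 0}, {"hand": 0, "dx": 0, "dy": 0, "dz": 0.6, "ax": 0, "ay": 0, "az": 0}, {"hand": 0, "dx": 0, "dy": 0, "dz": 0.1, "ax": 0, "ay": 0, "az": 0}, {"hand": -1, "dx": 0, "dy": 0, "dz": 0, "ax": 0, "ay": 0, "az": 0}, {"hand": -1, "dx": 0, "dy": 0, "dz": 0, "ax": 0, "ay": 0, "az": 0}, {"hand": -1, "dx": 0, "dy": 0, "dz": 0, "ax": 0, "ay": 0, "az": 0}, {"hand": -1, "dx": 0, "dy": 0, "dz": 0, "ax": 0, "ay": 0, "az": 0}, {"hand": -1, "dx": 0, "dy": 0, "dz": 0, "ax": 0, "ay": 0, "az": 0}])

```text
t: 45.53
eef_pos: [0.5206, -0.2166, 0.0043]
tcp_rot: [[-1.0, -0.005, -0.003], [-0.005, 1.0, -0.002], [0.003, -0.002, -1.0]]
ft_force: [0.4, -0.1, -0.4]
grip_width: 0.327
```

```bash
python3 go.py .6105 .073 .26 90
```

```text
turn [-0.1  -0.16  0.31] then cm [ -8.99  28.96 -25.57] | now-frame cm [ -9.07  28.87 -25.64] j6 -123.0 t 45.53 w 0.327 z 0.0043 F [ 0.4 -0.1 -0.4]
```

Emit:
carry_out(steps=[{"hand": -1, "dx": 0, "dy": 0, "dz": -2, "ax": 0, "ay": 0, "az": 0}, {"hand": -1, "dx": 0, "dy": 0, "dz": -4, "ax": 0, "ay": 0, "az": 0}, {"hand": -1, "dx": 0, "dy": 0, "dz": -4, "ax": 0, "ay": 0, "az": 0}, {"hand": -1, "dx": -0.3, "dy": 1, "dz": -4, "ax": 0, "ay": 0, "az": 0}, {"hand": -1, "dx": -0.6, "dy": 2, "dz": -3.8, "ax": 0, "ay": 0, "az": 0}, {"hand": -1, "dx": -1, "dy": 3, "dz": -3, "ax": 0, "ay": 0, "az": 0}, {"hand": -1, "dx": -1, "dy": 3.4, "dz": -2, "ax": 0, "ay": 0, "az": 0}, {"hand": -1, "dx": -1, "dy": 3.4, "dz": -1.5, "ax": 0, "ay": 0, "az": 0}, {"hand": -1, "dx": -1, "dy": 3.4, "dz": -0.5, "ax": 0, "ay": 0, "az": 0}, {"hand": -1, "dx": -1, "dy": 3.4, "dz": 0, "ax": 0, "ay": 0, "az": 0}, {"hand": -1, "dx": -1, "dy": 3.4, "dz": 0, "ax": 0, "ay": 0, "az": 0}, {"hand": -1, "dx": -1, "dy": 3, "dz": 0, "ax": 0, "ay": 0, "az": 0}])

```text
t: 46.53
eef_pos: [0.6016, 0.0464, 0.2679]
tcp_rot: [[-1.0, 0.007, 0.01], [0.007, 1.0, -0.001], [-0.01, -0.001, -1.0]]
ft_force: [0.3, -0.1, 0.5]
grip_width: 0.331
```

```bash
python3 go.py .611 .073 .216 90
```

```text
turn [-0.06  0.59 -0.42] then cm [-0.94  2.66  5.19] | now-frame cm [-0.87  2.67  5.2 ] j6 -94.8 t 46.53 w 0.331 z 0.2679 F [ 0.3 -0.1  0.5]
```

Emit:
carry_out(steps=[{"hand": -1, "dx": -0.5, "dy": 1.3, "dz": 0.6, "ax": 0, "ay": 0.6, "az": -0.4}, {"hand": -1, "dx": -0.3, "dy": 0.7, "dz": 1, "ax": 0, "ay": 0, "az": 0}, {"hand": -1, "dx": -0.2, "dy": 0.2, "dz": 1.2, "ax": 0, "ay": 0, "az": 0}, {"hand": -1, "dx": 0, "dy": 0, "dz": 1.2, "ax": 0, "ay": 0, "az": 0}, {"hand": -1, "dx": 0, "dy": 0, "dz": 0.6, "ax": 0, "ay": 0, "az": 0}, {"hand": -1, "dx": 0, "dy": 0, "dz": 0.2, "ax": 0, "ay": 0, "az": 0}, {"hand": -1, "dx": 0, "dy": 0, "dz": 0, "ax": 0, "ay": 0, "az": 0}])

```text
t: 47.12
eef_pos: [0.6116, 0.0733, 0.2156]
tcp_rot: [[-1.0, -0.005, 0.0], [-0.005, 1.0, -0.001], [-0.0, -0.001, -1.0]]
ft_force: [-0.7, 0.2, 0.4]
grip_width: 0.33
```

```bash
python3 go.py .611 .073 .214 90
```

```text
turn [-0.04  0.01  0.29] then cm [ 0.06 -0.03  0.16] | now-frame cm [ 0.06 -0.03  0.16] j6 -92.8 t 47.12 w 0.33 z 0.2156 F [-0.7  0.2  0.4]
```

Release, rise and retreat toward −y so that the cameras see everything.

Emit:
carry_out(steps=[{"hand": 0, "dx": 0, "dy": 0, "dz": 0, "ax": 0, "ay": 0, "az": 0}, {"hand": 0, "dx": 0, "dy": 0, "dz": 0, "ax": 0, "ay": 0, "az": 0}, {"hand": 0, "dx": 0, "dy": 0, "dz": 0, "ax": 0, "ay": 0, "az": 0}, {"hand": 0, "dx": 0, "dy": 0, "dz": -1.5, "ax": 0, "ay": 0, "az": 0}, {"hand": 0, "dx": 0, "dy": 0, "dz": -2, "ax": 0, "ay": 0, "az": 0}, {"hand": 0, "dx": 0.8, "dy": -1.7, "dz": -1, "ax": 0, "ay": 0, "az": 0}, {"hand": 0, "dx": 1.5, "dy": -3.2, "dz": 0, "ax": 0, "ay": 0, "az": 0}, {"hand": 0, "dx": 1.5, "dy": -3.5, "dz": 0, "ax": 0, "ay": 0, "az": 0}, {"hand": 0, "dx": 1.5, "dy": -3.5, "dz": 0, "ax": 0, "ay": 0, "az": 0}, {"hand": 0, "dx": 1.5, "dy": -3.5, "dz": 0, "ax": 0, "ay": 0, "az": 0}, {"hand": 0, "dx": 1.5, "dy": -3.5, "dz": 0, "ax": 0, "ay": 0, "az": 0}, {"hand": 0, "dx": 1.5, "dy": -3.5, "dz": 0, "ax": 0, "ay": 0, "az": 0}])

```text
t: 48.12
eef_pos: [0.5146, -0.1581, 0.2701]
tcp_rot: [[-1.0, -0.012, 0.015], [-0.012, 1.0, -0.004], [-0.015, -0.005, -1.0]]
ft_force: [0.8, -1.0, -0.6]
grip_width: 0.5
```

Emit:
carry_out(steps=[{"hand": 0, "dx": 0.5, "dy": -3.5, "dz": 0, "ax": 0, "ay": 0, "az": 0}, {"hand": 0, "dx": 0.5, "dy": -3.5, "dz": 0, "ax": 0, "ay": 0, "az": 0}, {"hand": 0, "dx": 0.3, "dy": -3.5, "dz": 0, "ax": 0, "ay": 0, "az": 0}, {"hand": 0, "dx": 0, "dy": -2, "dz": 0, "ax": 0, "ay": 0, "az": 0}, {"hand": 0, "dx": 0, "dy": 0, "dz": 0, "ax": 0, "ay": 0, "az": 0}, {"hand": 0, "dx": 0, "dy": 0, "dz": 0, "ax": 0, "ay": 0, "az": 0}])

```text
t: 48.62
eef_pos: [0.498, -0.2981, 0.2774]
tcp_rot: [[-1.0, 0.0, 0.023], [-0.0, 1.0, -0.014], [-0.023, -0.014, -1.0]]
ft_force: [0.2, -0.4, 0.3]
grip_width: 0.502
```

Run:
```python
from h import *
a=snap("top")["pixels"]; b=snap("side")["pixels"]
A=cv2.resize(a[90:340,60:430],(592,400),interpolation=cv2.INTER_CUBIC)
B=cv2.resize(b[120:260,170:300],None,fx=1.43,fy=1.43)
B=cv2.resize(b[130:230,230:300],(208,297),interpolation=cv2.INTER_CUBIC); B=np.vstack([B,np.zeros((103,208,3),np.uint8)])
cv2.imwrite("pics/end.png",np.hstack([A,B])[:,:,::-1]); print(observe()["eef_pos"],np.abs(observe()["dq"]).max())
```

```text
[ 0.49834069 -0.29677496  0.27728857] 1.3804415759819126
```

View pics/end.png

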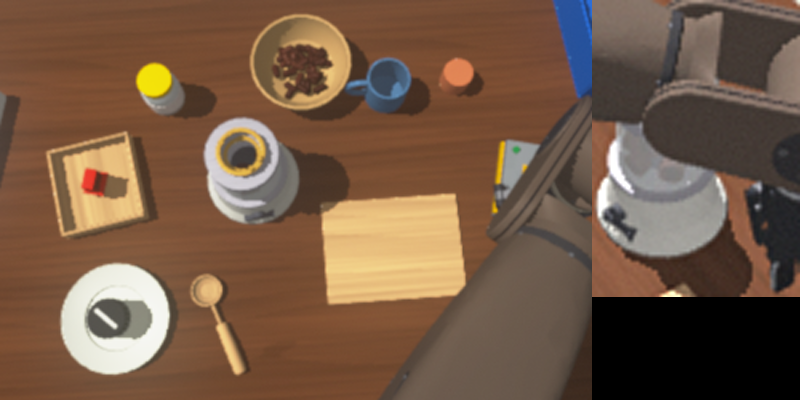

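Final view: board empty, mouth clear, cap upright on the plate at (108,318), plug in the tray at (93,181), and the bowls, jar, mug, spoon and tin in place. Handing in.

```bash
python3 -c "
from cell import workorder; print(workorder.hand_in())"
```

```text
the job is handed in; nothing more can be done
None
```

The job is done and handed in at about 49 s. I pulled the plug first and put it in the tray, then unscrewed the cap about 221° and stood it on the plate. All five cacao rounds went into the hopper.

**First cap grip slipped.** The pads caught only the cap's upper rim and closed over it. The picture afterwards showed the stripe unmoved, so I took a deeper grip and it turned normally. In the camera pictures the fingertips sat 10–20 mm farther back than the data says, so I set the later grasp heights from the pictures.

**Last checks:**
- **Cap:** it stands upright within about 1 mm of the measured plate centre. I measured this just after release, and the final picture shows it unchanged.
- **Rounds:** the board is empty, the mouth is clear and no round lies anywhere else in view. I saw some of them through the hopper wall, but did not count all five inside.
- **Plug:** it is in the tray, standing on its prong rather than lying down. It stayed steady through the rest of the run.
- **Other things:** the large bowl, jar, mug, spoon and tin look unmoved. The small brown bowl was hidden by the arm in the final picture. It was last seen in place after the cap was set down, and the arm did not go down near it.

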